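Put the bearing away in the double-latched chest

ROBOT

A 6-joint arm with a two-finger parallel gripper is mounted at the origin on a cart in front of the work surface, level with it; the furniture and walls round the work are solid. World frame = base frame: x ahead of the robot, y to its left, z up, the work surface at z = 0. Lengths are in m, angles in degrees, forces in N, time in s.
With the tool pointing down it reaches from about 0.3 to 0.75 m from the base axis. Payload 8.5 kg.
Tool frame: the origin (TCP) lies at the very end of the fingers, on their centre line; the grasp point (between the pads) lies 19 mm behind it (env.grip_point_offset is the distance from the TCP to the grasp point, in m); z points along the fingers, y is the direction in which the jaws open and shut (so a half turn about z gives the same grasp; the last joint's range is limited). The gripper opens to 85 mm and grips with 20 to 120 N. Pads are 22 mm wide; open, the fingers measure 114 mm over their backs; the gripper's body (76 mm by 85 mm) begins 54 mm behind the grasp point. The pads swing forward as they close: fully open they stand 13 mm farther back than shut.
Start: joints at [54.242, 21.807, 74.336, -0, 83.858, -12.336], TCP at [0.219, 0.505, 0.196] pointing down, gripper open.
Joint ranges: [-178.18, 178.18], [-50.72, 133.34], [12.68, 142.11], [-81.47, 261.47], [9.98, 163.14], [-165.26, 165.26]. Speed limits (degrees/s): [136.94, 136.94, 180, 180, 180, 180].

INTERFACE

Orientations are given as a 3x3 rotation matrix whose columns are the frame's x, y, z axes.
In Python, from rig import env gives the robot as it stands.
- The arm moves only by the tool move_arm, never from a script. Its argument "moves" is a list of rows, each a list of 4 numbers: the shift along the tool's x, y, z in mm, then the turn about the tool's z in rad. In form: [[tx, ty, tz, spin], ...]. A call has 1 to 20 rows; each row is the pose to reach, as a shift and turn from the pose commanded when the call began, along the tool's axes at that moment; what a row does not reach only later rows make up. A row lasts 1/10 s, in which the tool goes at most 50 mm and 8.59 degrees, less where a joint would pass 70% of its speed; a pose out of reach is approached as far as the arm can. A call with a gripper value outside its range is refused whole. "grip" is the closure, from 0 (fully open) to 1 (shut), set as the call begins (left out, the last holds). The fingers move at their own pace and stop on an object; "grip_force" is the grip in N (left out, the last holds). Time passes only in rows, so rows that repeat a pose let the fingers close. It gives the time, the measured TCP pose, the force and the opening at its end, in the units of the state.
- env.observe(): the state, without advancing time (a new reading comes with each control period).
- env.get_image(name): name is "side" or "top"; returns the picture (384x512x3 uint8, red, green, blue); there is no depth.
- env.get_calibration(name): a dict with "fovy" (degrees; the focal length in pixels is half the picture's height over the tangent of half this angle, whatever the lens; pixels are square), "cx", "cy" (the principal point, pixels), "extrinsics" (4x4, takes a point from world to camera coordinates). Camera axes: x right, y up, looking along -z (the intrinsics and any distortion apply to the point x, -y, -z); pixel columns grow to the right and rows downward; lengths in m; the calibration is good to about 2 mm. A picture is of the moment at which its call begins. get_calibration takes no time and is no camera call.
- env.close_job(): hands the job in, once; it reports no verdict.
Trained networks look in the newest picture that a camera, given by its name, has taken for a name from the list of things; names that differ only in an ending like _2 or _b are one class to them, and where a whole thing is asked for, a point or a joint stands for the part that bears it (a point fixed in the world has none). Each returns a list of dicts, best first, with "conf" (0 to 1); they miss things now and then, are a little off and sometimes report something else, mostly with a low value. They report only what shows in the picture. A call takes as long as a camera call. They do not tell look-alikes from the thing itself.
- env.silhouettes(camera, name): "region" (384x512 bool, what is visible of it) and "point" ([row, column] in pixels, amid what is visible of it).
- env.tip_of(camera, name): "point" ([row, column] in pixels: a listed point, or the origin of a listed thing).
The state is a dict: "time_s": time; "q": joint angles; "qvel": joint speeds; "joint_efforts": joint torques, N m; "position": TCP position; "tool_rot": TCP orientation; "ft_force": force on the tool from outside, world axes, zero at the start; "wrist_torque": the same for the moment, N m; "grip_width": finger opening in m.
Only numpy, scipy, OpenCV 4.12 (cv2) and the standard library are available. Lean on these libraries where they do the work, as an engineer would, in place of code of your own. Each camera call takes 0.05 s, during which the arm holds its last target.

TASK

Put the ball bearing away in the small green steel chest. Draw its bolt fully back, lift the lid a hand's breadth until the hidden safety catch inside stops it, push the orange tab of the catch fully aside, swing the lid wide open so that it stays up, then lay the bearing flat on the chest's floor without dropping it in from above the rim. Leave the pliers, the green compound bar and the spark plug where they are.

Things in the scene. Friction and masses are not known exactly. Their poses are not given: they have to be found in the camera images.
- chest: green steel chest fixed to the bench, 130 mm deep (x) x 180 mm wide (y); origin: centre of its underside on the bench; its x points from its front to its hinged rear, y to its left (seen from the front), z up. Open box 65 mm high, walls and floor 4 mm; closed lid on top reaches z = 90 mm. The lid's hinge axis lies along y at x = +65, z = 66 mm. All coordinates in this list are in this frame with the lid shut, unless told otherwise
- bolt (a joint): steel barrel bolt on the chest's front face, along y at x = -78, z = 45 mm, 10 mm thick. Metres slid towards the chest's +y: 0 locked (it runs through a loop that hangs from the lid at y = -54 to -68 mm), the loop is free from 0.021, fully back at 0.028. Stays where it is left, about 1.5 N of friction. Fixed guides round it at y = -47 and +10 mm stand out to x = -87 mm
- bolt_knob (a point): centre of the black ball, 15 mm in diameter, at the end of the bolt's round handle (9 mm thick, straight out to the front from the bolt); at x = -106, y = -30, z = 45 mm when locked; moves with the bolt. Push it sideways to +y
- lid (a joint): lid angle, rad: 0 shut, grows as its front rises, end stop 1.45. Stiff hinge: the lid stays where it is left; about 4 N at the front edge move it. Locked, the bolt stops it at about 0.03. With the bolt drawn, the hidden catch stops it at about 0.42 (front edge raised 53 mm and 11 mm further back; it gives a little, to 0.46 under 20 N) until the catch is pushed aside
- lid_ledge (a point): point in the lid's lifting ledge, an aluminium block 40 mm wide (y) that stands 27 mm out from the lid's front face, at x = -92 to -65, y = +42 to +82, z = 66 to 78 mm; the point is at x = -80, y = +62, z = 72 mm when shut. Fingers can take its 40 mm width from above (35 mm free on both sides; it turns between the pads as the lid rises) or go under it. Moves with the lid
- lid_edge (a point): middle of the lid's lower front edge, at x = -65, y = 0, z = 66 mm when shut. The lid is a hollow shell of 3 mm sheet, 24 mm deep. Moves with the lid, 130 mm from the hinge axis. Inside the lid hangs a steel strap with a hook foot, at y = +42 to +64 mm; with the lid wide open its end stands out over the rear half of the chest, at about x = +20, z = 100 mm
- catch (a joint): hidden safety catch inside the front wall. Metres slid towards the chest's +y: 0 holds the lid's hook, the lid is free from 0.011, fully aside at 0.018. Stays where it is left, about 1.5 N of friction. Under the shut lid it cannot be reached
- catch_tab (a point): point on the catch's orange tab, in its middle, 8 mm below its top. The tab is 14 mm (x) x 10 mm (y), stands just behind the front wall at x = -59 to -45, y = +3 to +13 mm at catch 0, and rises 20 mm above the rim (z = 65 to 85 mm). Push it sideways to +y through the gap under the lifted lid; the room on its -y side is 57 mm wide, up to the lid's loop at y = -54 mm
- ball_bearing: steel ball bearing lying flat on the bench, ring 52 mm in diameter with a red seal, 15 mm thick, 0.14 kg; origin: centre of its underside
- pliers: bystander: red-handled pliers, 192 x 64 x 12 mm, long along their y; origin: middle of the underside
- buff_compound: bystander: dark green bar of buffing compound, 102 mm (y) x 48 x 35 mm; origin: middle of the underside
- plug_a: bystander: spark plug, 77 mm (y) x 24 x 21 mm, lying; origin: middle of the underside
Not all that is in view belongs to the job. There is more than one size of the ball_bearing; the one meant has the size given above.

How it is judged (in metres and radians):
On the way, in this order (a step that is already met when the one before it is completed fails the run):
1. the bolt is drawn clear of the lid's loop, the lid still down (value of joint bolt above 0.022 m and value of joint lid below 0.15 rad), for 0.1 s.
2. the lid is lifted up to the safety catch, which still holds (value of joint lid between 0.32 and 0.55 rad and value of joint catch below 0.009 m), for 0.1 s.
3. the safety catch is pushed aside while the lid is still only a little open (value of joint catch above 0.0115 m and value of joint lid below 0.6 rad), for 0.1 s.
4. the lid is swung wide open (value of joint lid above 1.1 rad), for 0.2 s.
At the end, for the whole second after the job is handed in: The lid stays open beyond 1.1 rad, the bolt is drawn back (over 20 mm); the bearing lies at rest inside the chest, flat on its floor (underside within about 8 mm of the floor, tilted less than 0.2 rad) (value of joint lid above 1.1 rad and value of joint bolt above 0.02 m and x of ball_bearing in the frame of chest between -0.06 and 0.06 m and y of ball_bearing in the frame of chest between -0.085 and 0.085 m and height (world z) of ball_bearing below 0.012 m and angle between ball_bearing's own z axis and vertical below 0.2 rad and linear speed of ball_bearing below 0.02 m/s); the robot touches nothing.
It fails at once if the bearing is dropped or thrown (faster than 1.2 m/s, a fall of about 7 cm) (linear speed of ball_bearing above 1.2 m/s).
It fails at once if a bystander (pliers, compound bar, spark plug) is moved more than 30 mm (distance of any of pliers, buff_compound, plug_a from where it was at the start of the episode above 0.03 m).
It also fails if it takes over 72 s, if anything falls off the work surface, if the arm or the gripper's body presses on something with over 40 N, if the wrist force passes 120 N, or if a joint passes its speed limit or range.

## Working session

There is one attempt and no reset: what is moved stays moved. The work goes in short steps, Python scripts to look and compute and a tool call to move; the robot and the scene stay as the last step left them, time stands still between calls to the robot, and variables do not carry over. Pictures are saved under pics/ and viewed, and the job is handed in when it is done.

Besides the shell and the picture viewer there is one more tool, called after "Request:" in YAML: its name, and indented under it one key for each argument. move_arm: Moves the arm, as the interface text tells. Its arguments: {"type":"object","properties":{"moves":{"type":"array"},"grip":{"type":"number"},"grip_force":{"type":"number"}},"required":["moves"]}

```bash
ls; mkdir -p pics; python3 - <<'E'
from rig import env
import cv2,numpy as np
s=env.observe();print({k:np.round(v,3).tolist() for k,v in s.items()})
for n in ["side","top"]:
    im=env.get_image(n);cv2.imwrite(f"pics/{n}0.png",cv2.resize(im[:,:,::-1],(800,600)))
    c=env.get_calibration(n);print(n,c)
E
```

```text
pics
{'time_s': 0.0, 'q': [54.241, 21.842, 74.387, -0.002, 83.859, -12.335], 'qvel': [-0.014, -0.015, 0.053, 0.08, -0.088, 0.042], 'joint_efforts': [0.001, -44.846, -23.127, -0.0, 0.005, 0.0], 'position': [0.218, 0.504, 0.196], 'tool_rot': [[-0.918, 0.398, -0.001], [0.398, 0.918, -0.001], [0.0, -0.002, -1.0]], 'ft_force': [0.341, -0.959, -0.062], 'wrist_torque': [-0.021, -0.01, 0.063], 'grip_width': 0.086}
side {'fovy': 44.71295842892076, 'cx': 255.71610843408536, 'cy': 192.50855658827084, 'extrinsics': array([[-0.96452425, -0.26366228, -0.01323526,  0.44273237],
       [ 0.13240191, -0.52650611,  0.83979822, -0.10188501],
       [-0.22839156,  0.80825337,  0.5427373 , -1.26055582],
       [ 0.        ,  0.        ,  0.        ,  1.        ]])}
top {'fovy': 45.81363659161757, 'cx': 253.69989961629784, 'cy': 191.1257105742249, 'extrinsics': array([[-0.01279346, -0.99974475,  0.01862138, -0.00482647],
       [ 0.98779112, -0.00974452,  0.15547908, -0.48334018],
       [-0.15525794,  0.02038315,  0.98766366, -1.04845175],
       [ 0.        ,  0.        ,  0.        ,  1.        ]])}
```

View pics/side0.png

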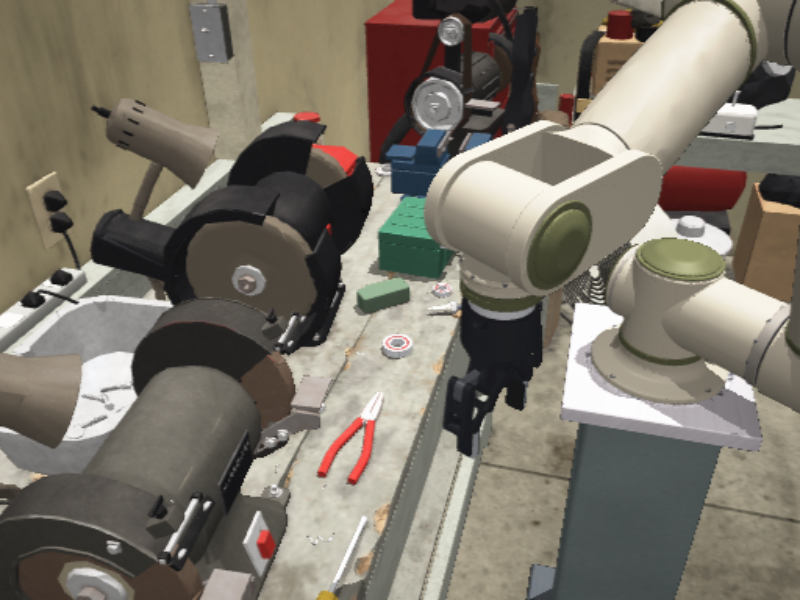

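View pics/top0.png

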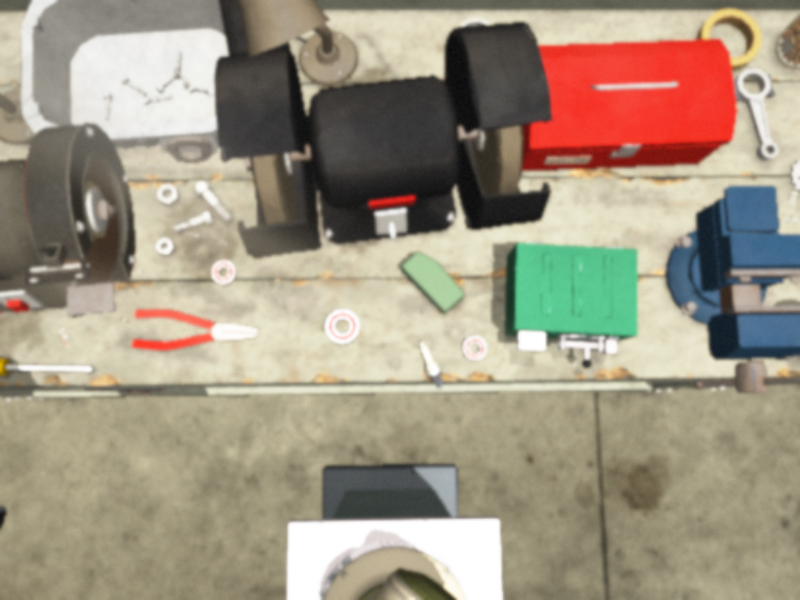

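The side view shows the chest (410,240), the compound bar (383,295), the pliers (355,440) and the large bearing (397,345). The top view shows three red-sealed bearings at (222,272), (342,326) and (475,348). The one at (342,326) is about 36 px across, which is about 52 mm. The others are about 25 px (37 mm). I'll measure this next.

```bash
cat > h.py <<'E'
from rig import env
import cv2,numpy as np
def cal(n):
    c=env.get_calibration(n);f=192/np.tan(np.radians(c['fovy']/2));return f,c['cx'],c['cy'],np.array(c['extrinsics'])
def proj(n,P):
    f,cx,cy,E=cal(n);p=E[:3,:3]@np.array(P)+E[:3,3];return np.array([cy-f*p[1]/-p[2],cx+f*p[0]/-p[2]])
def ray(n,rc):
    f,cx,cy,E=cal(n);R=E[:3,:3];o=-R.T@E[:3,3];d=R.T@np.array([(rc[1]-cx)/f,-(rc[0]-cy)/f,-1.]);return o,d/np.linalg.norm(d)
def onz(n,rc,z):
    o,d=ray(n,rc);return o+d*(z-o[2])/d[2]
def tri(a,b):
    A=np.zeros((3,3));v=np.zeros(3)
    for o,d in(a,b):
        M=np.eye(3)-np.outer(d,d);A+=M;v+=M@o
    p=np.linalg.solve(A,v);return p,[np.linalg.norm((np.eye(3)-np.outer(d,d))@(p-o)) for o,d in(a,b)]
E
python3 - <<'E'
from h import *
T=env.get_image("top");
cv2.imwrite("pics/b.png",cv2.resize(T[185:240,130:330,::-1],(800,220),interpolation=cv2.INTER_CUBIC))
cv2.imwrite("pics/c.png",cv2.resize(T[145:240,310:430,::-1],(756,598),interpolation=cv2.INTER_CUBIC))
env.get_image("side")
for n in ["bolt_knob","lid_ledge","lid_edge","catch_tab","chest","ball_bearing","pliers","buff_compound","plug_a"]:
    for c in ["top","side"]:
        print(n,c,[(np.round(r["point"],1).tolist(),round(r["conf"],2)) for r in env.tip_of(c,n)[:4]])
for c in ["top","side"]:
  for n in ["chest","ball_bearing"]:
    for r in env.silhouettes(c,n)[:4]:
        m=r["region"].astype(np.uint8);print(c,n,round(r["conf"],2),np.round(r["point"],1),m.sum(),cv2.boundingRect(m))
        if c=="top":
            cs=cv2.findContours(m,0,1)[0];k=max(cs,key=cv2.contourArea);print(cv2.minAreaRect(k))
E
```

```text
bolt_knob top []
bolt_knob side []
lid_ledge top [([220.8, 337.1], 0.62)]
lid_ledge side [([154.8, 287.6], 0.63), ([162.9, 271.5], 0.57)]
lid_edge top [([213.6, 367.9], 0.79)]
lid_edge side []
catch_tab top []
catch_tab side []
chest top [([190.3, 358.8], 0.65)]
chest side [([162.5, 269.2], 0.67)]
ball_bearing top [([224.8, 304.7], 0.71), ([210.1, 221.6], 0.63), ([172.3, 144.2], 0.48)]
ball_bearing side [([185.9, 282.7], 0.67), ([222.9, 252.0], 0.61)]
pliers top [([207.6, 126.3], 0.82)]
pliers side [([278.9, 230.7], 0.73)]
buff_compound top [([183.6, 280.4], 0.76)]
buff_compound side [([187.5, 245.7], 0.76)]
plug_a top [([235.5, 276.2], 0.62)]
plug_a side [([199.1, 287.0], 0.46)]
top chest 0.57 [189.6 363.2] 5352 (323, 156, 85, 79)
((365.14727783203125, 190.6985626220703), (83.68994140625, 68.02931213378906), 1.5911402702331543)
top ball_bearing 0.73 [170.5 144.5] 142 (136, 167, 15, 15)
((143.0, 174.0), (14.0, 14.0), 90.0)
top ball_bearing 0.71 [204.6 220.4] 315 (208, 198, 23, 22)
((218.75001525878906, 208.7500457763672), (20.50609588623047, 21.21320343017578), 45.0)
top ball_bearing 0.49 [225.7 301.2] 155 (296, 216, 15, 15)
((303.0, 223.0), (14.0, 14.0), 90.0)
side chest 0.93 [157.6 264.4] 1531 (242, 126, 47, 52)
side ball_bearing 0.61 [220.7 250.9] 220 (245, 214, 18, 15)
side ball_bearing 0.57 [184.8 283.9] 86 (277, 181, 12, 9)
side ball_bearing 0.45 [148.1 265.9] 839 (242, 125, 42, 36)
```

View pics/b.png

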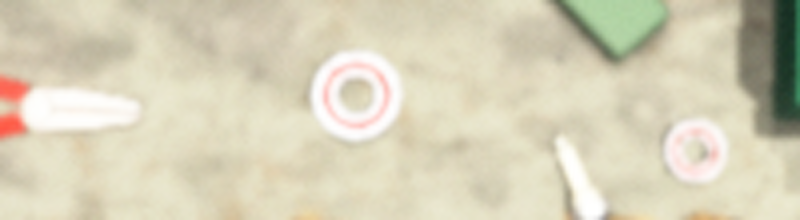

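View pics/c.png

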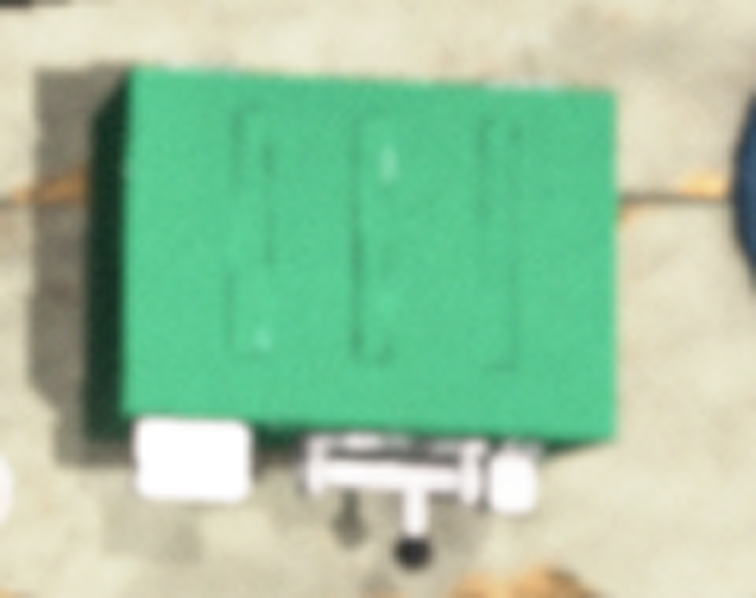

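Bearing candidates in native pixels (row, col):
- (209,219): 21 px wide
- (223,303): 14 px wide
- (174,143): 14 px wide

At about 430 px/m the first is about 50 mm, so it is the 52 mm bearing. The crop confirms it as the large ring. The chest crop shows the knob at (412,551), the ledge at (193,460) and the lid corners clearly, so I'll fit the chest pose from those.

```bash
python3 - <<'E'
from h import *
from scipy.optimize import least_squares
F=[((65,90,90),(132,68)),((65,-90,90),(617,92)),((-65,-90,90),(615,437)),((-65,90,90),(123,415)),((-106,-30,45),(412,551)),((-78.5,62,78),(193,460))]
px=np.array([[145+v/6.295-.42,310+u/6.3-.42] for _,(u,v) in F])
def w(p,q):
    c,s=np.cos(p[2]),np.sin(p[2]);q=np.array(q)/1e3;return np.array([p[0]+c*q[0]-s*q[1],p[1]+s*q[0]+c*q[1],q[2]])
f=lambda p:(np.array([proj("top",w(p,q)) for q,_ in F])-px).ravel()
r=least_squares(f,[.5,-.25,0]);print(r.x,np.degrees(r.x[2]));print(r.fun.reshape(-1,2).round(2))
for n,rc in [("side",(154.8,287.6)),("side",(162.5,269.2))]: pass
print("side ledge pred",proj("side",w(r.x,(-80,62,72))),"origin",proj("side",w(r.x,(0,0,0))))
b=onz("top",(208.7,218.9),.0075);print("bearing top",b, "side pred",proj("side",b))
print("bearing side",onz("side",(221.3,253.7),.0075), onz("side",(222.9,252.0),0),onz("top",(210.1,221.6),0))
for n,rc in [("pliers",(207.6,126.3)),("buff",(183.6,280.4)),("plug",(235.5,276.2))]: print(n,onz("top",rc,0))
for n,q in [("knob",(-106,-30,45)),("ledge",(-80,62,72)),("tab",(-52,8,77))]: print(n,w(r.x,q))
E
python3 - <<'E'
import cv2,sys
sys.path.insert(0,'.')
from h import *
S=env.get_image("side")
cv2.imwrite("pics/d.png",cv2.resize(S[110:240,220:320,::-1],(460,598),interpolation=cv2.INTER_CUBIC))
E
```

```text
[ 0.48813034 -0.27257784 -0.06220795] -3.564252712764747
[[-0.71 -0.48]
 [-0.44  0.03]
 [ 0.6   0.55]
 [ 0.03 -0.38]
 [ 0.51  0.7 ]
 [-0.04 -0.39]]
side ledge pred [154.24429825 286.74704935] origin [161.35661475 268.55332018]
bearing top [0.44545752 0.07454551 0.0075    ] side pred [219.79109411 253.31488205]
bearing side [0.44253403 0.08108154 0.0075    ] [0.44794936 0.07968675 0.        ] [0.44281754 0.06835327 0.        ]
pliers [0.4514565 0.301374  0.       ]
buff [ 0.50747541 -0.07767067  0.        ]
plug [ 0.37907114 -0.06458999  0.        ]
knob [ 0.38047034 -0.29593002  0.045     ]
ledge [ 0.41213948 -0.20572434  0.072     ]
tab [ 0.43672826 -0.26136059  0.077     ]
```

View pics/d.png

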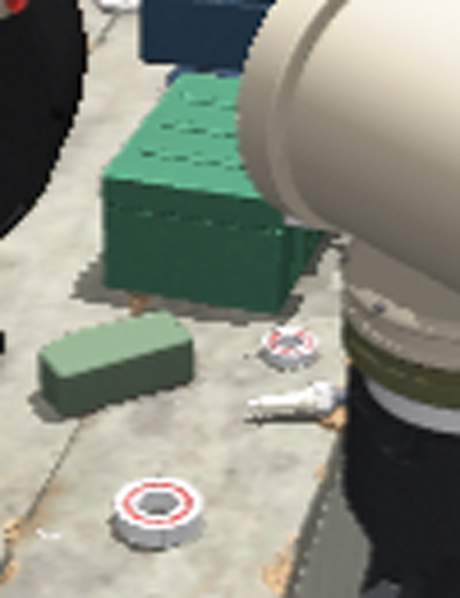

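```bash
cat >> h.py <<'E'
C=np.array([0.4881,-0.2726]);YAW=-0.0622
def ch(x,y,z=0):
    c,s=np.cos(YAW),np.sin(YAW);return np.array([C[0]+(c*x-s*y)/1e3,C[1]+(s*x+c*y)/1e3,z/1e3])
def rows(*pts,yaw=None):
    s=env.observe();R=np.array(s['tool_rot']);p=np.array(s['position'])
    print('t',s['time_s'],'pos',p.round(4),'chest',tochest(p).round(1),'w',round(s['grip_width'],4),'F',np.round(s['ft_force'],1))
    for q in pts: print(np.round(R.T@(np.array(q)-p)*1e3,1).tolist())
    ty=np.degrees(np.arctan2(R[1,1],R[0,1]));print('tool y angle',ty,'spin to chest y',np.radians(ty-(90+np.degrees(YAW))).round(3))
def tochest(p):
    c,s=np.cos(YAW),np.sin(YAW);d=(np.array(p[:2])-C)*1e3;return np.array([c*d[0]+s*d[1],-s*d[0]+c*d[1],p[2]*1e3])
E
python3 - <<'E'
from h import *
rows([.40,.15,.18],ch(-108,-70,140),ch(-108,-70,37))
E
```

```text
t 1.35 pos [0.2186 0.5047 0.1963] chest [-317.3  759.   196.3] w 0.0856 F [-0.9 -0.5  0.4]
[-307.4, -253.3, 16.3]
[-478.4, -708.6, 56.3]
[-478.4, -708.6, 159.3]
tool y angle 66.57747230173156 spin to chest y -0.347
```

Request:
move_arm:
  moves:
    - [-307,-253,16,-0.347]
    - [-307,-253,16,-0.347]
    - [-307,-253,16,-0.347]
    - [-307,-253,16,-0.347]
    - [-307,-253,16,-0.347]
    - [-307,-253,16,-0.347]
    - [-307,-253,16,-0.347]
    - [-478,-708,56,-0.347]
    - [-478,-708,56,-0.347]
    - [-478,-708,56,-0.347]
    - [-478,-708,56,-0.347]
    - [-478,-708,56,-0.347]
    - [-478,-708,56,-0.347]
    - [-478,-708,56,-0.347]
    - [-478,-708,56,-0.347]
    - [-478,-708,56,-0.347]
    - [-478,-708,56,-0.347]
    - [-478,-708,56,-0.347]
    - [-478,-708,56,-0.347]
    - [-478,-708,56,-0.347]
  grip: 1
  grip_force: 40

```text
time_s: 3.35
position: [0.3755, -0.3351, 0.1399]
tool_rot: [[-0.998, 0.063, -0.0], [0.063, 0.998, 0.001], [0.001, 0.001, -1.0]]
ft_force: [0.5, 0.9, 0.7]
grip_width: 0.0001
```

```bash
python3 - <<'E'
from h import *
T=env.get_image("top");S=env.get_image("side")
a=cv2.resize(T[140:270,290:450,::-1],(640,520));cv2.imwrite("pics/e.png",a)
cv2.imwrite("pics/f.png",cv2.resize(S[60:220,200:360,::-1],(600,600)))
rows(ch(-108,-70,37),ch(-108,-24,37))
E
```

```text
t 3.45 pos [ 0.3758 -0.3339  0.1405] chest [-108.3  -68.2  140.5] w 0.0 F [-0.4  0.4 -0.4]
[-0.3, -1.8, 103.4]
[-0.3, 44.2, 103.5]
tool y angle 86.50323608570974 spin to chest y 0.001
```

View pics/e.png

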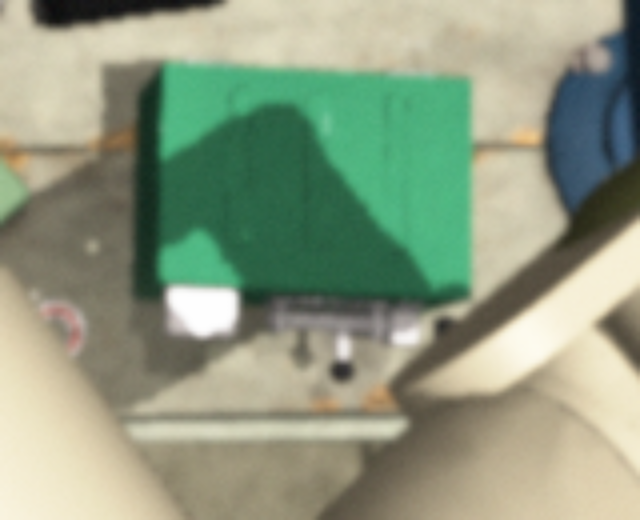

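View pics/f.png

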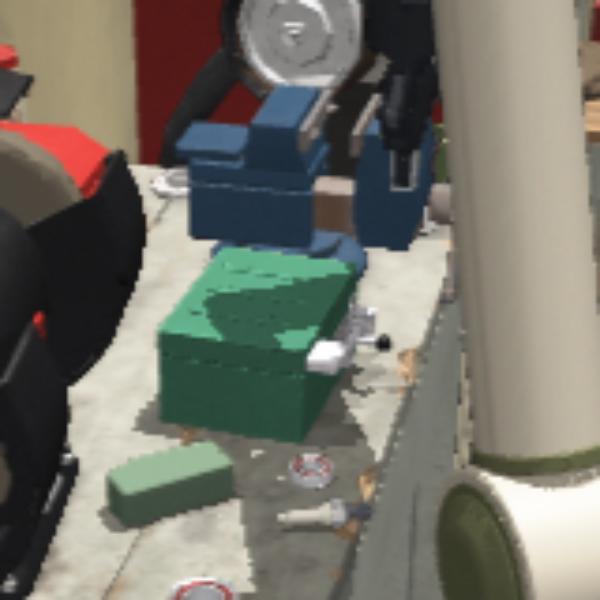

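The closed fingertip is at side (405,185), behind and above the knob at (383,343). The chest is unmoved. Next I go down and push the knob.

Request:
move_arm:
  moves:
    - [0,-1,35,0]
    - [0,-1,70,0]
    - [0,-1,103,0]
    - [0,-1,103,0]
    - [0,10,103,0]
    - [0,18,103,0]
    - [0,24,103,0]
    - [0,30,103,0]
    - [0,35,103,0]
    - [0,40,103,0]
    - [0,44,103,0]
    - [0,44,103,0]

```text
time_s: 4.65
position: [0.3785, -0.2906, 0.0373]
tool_rot: [[-0.998, 0.061, -0.0], [0.061, 0.998, 0.0], [0.0, 0.0, -1.0]]
ft_force: [0.2, 0.2, -0.6]
grip_width: 0.0002
```

```bash
python3 - <<'E'
from h import *
T=env.get_image("top");S=env.get_image("side")
a=cv2.resize(T[140:270,290:450,::-1],(640,520));cv2.imwrite("pics/g.png",a)
cv2.imwrite("pics/i.png",cv2.resize(S[60:220,200:360,::-1],(600,600)))
rows(ch(-108,-24,37))
E
```

```text
t 4.75 pos [ 0.3786 -0.2912  0.0373] chest [-108.2  -25.4   37.3] w -0.0001 F [ 0.   0.1 -0.3]
[-0.2, 1.4, 0.3]
tool y angle 86.4573672007281 spin to chest y 0.0
```

View pics/g.png

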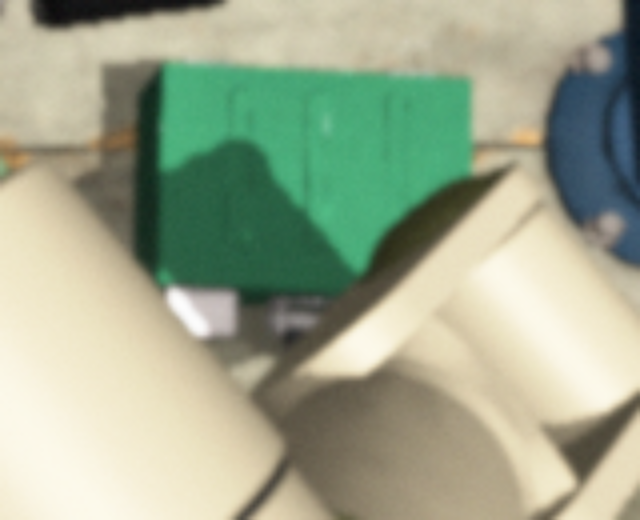

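View pics/i.png

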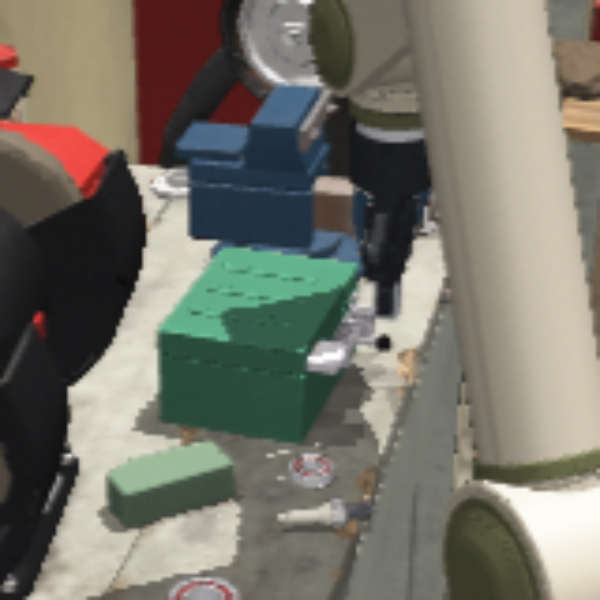

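```bash
python3 - <<'E'
from h import *
g=lambda P:((proj("side",P)[::-1]-[200,60])*3.75).round(0)
print("knob0",g(ch(-106,-30,45)),"knob28",g(ch(-106,-2,45)),"tcp",g(env.observe()['position']),g(ch(-108,-25,66)))
print("top knob0",proj("top",ch(-106,-30,45)))
S=env.get_image("side")
cv2.imwrite("pics/j.png",cv2.resize(S[115:165,270:330,::-1],(720,600),interpolation=cv2.INTER_CUBIC))
E
```

```text
knob0 [381. 338.] knob28 [373. 352.] tcp [381. 348.] [382. 319.]
top knob0 [232.63364917 375.68602995]
```

View pics/j.png

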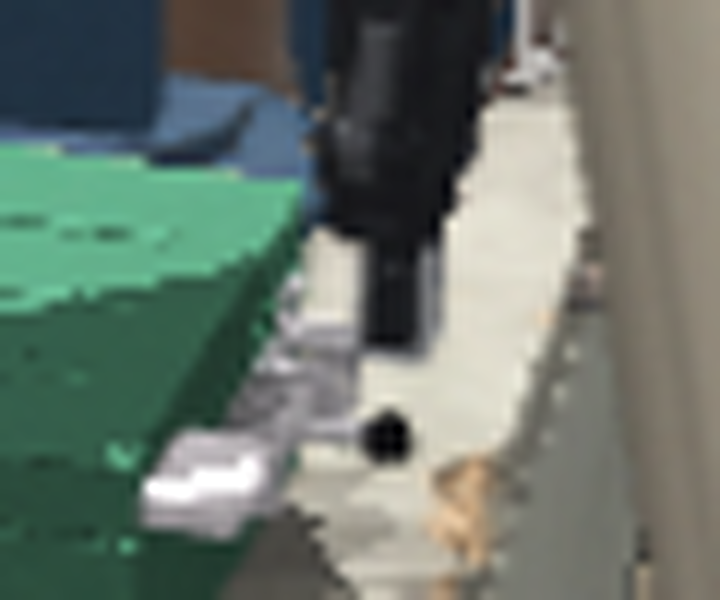

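```bash
python3 - <<'E'
from h import *
p=np.array([.2186,.5047,.1963]);y=np.array([.398,.918,0])
for d in (0,.013,.03,.045):
    print(d,[(proj("side",p+np.array([0,0,d])+k*y)[::-1]*1.5625).round(0) for k in(-.05,0,.05)])
s=env.observe();print(s['position'],s['q'])
# tips in image e/f time: pos .3758,-.3339,.1405 seen at crop (405,185)
for d in (0,.03,.045):print(((proj("side",np.array([.3758,-.3339,.1405+d]))[::-1]-[200,60])*3.75).round(0))
E
```

```text
0 [array([512., 435.]), array([488., 460.]), array([462., 487.])]
0.013 [array([513., 426.]), array([488., 451.]), array([462., 479.])]
0.03 [array([514., 415.]), array([489., 440.]), array([463., 467.])]
0.045 [array([515., 405.]), array([490., 429.]), array([463., 456.])]
[ 0.37855391 -0.29130237  0.03733104] [-5.18170726e+01  2.57051431e+01  9.89530918e+01 -3.96900220e-03
  5.53326380e+01 -1.38267983e+02]
[398. 222.]
[400. 190.]
[401. 174.]
```

No contact happened. The knob is still at (385,437) in the crop, and the fingertip appears about 32 mm higher than the reported TCP projects to. It was the same in the first picture. I'll back off and probe the bench height by touch to settle it.

Request:
move_arm:
  moves:
    - [0,-20,0,0]
    - [0,-46,0,0]
    - [0,-46,10,0]
    - [0,-46,20,0]
    - [0,-46,25,0]
    - [0,-46,28,0]
    - [0,-46,28,0]

```text
time_s: 5.5
position: [0.3756, -0.3363, 0.0089]
tool_rot: [[-0.998, 0.061, -0.001], [0.061, 0.998, 0.001], [0.001, 0.001, -1.0]]
ft_force: [0.1, -0.8, -0.3]
grip_width: -0.0002
```

```bash
python3 - <<'E'
from h import *
S=env.get_image("side")
cv2.imwrite("pics/k.png",cv2.resize(S[105:165,265:337,::-1],(720,600),interpolation=cv2.INTER_CUBIC))
p=np.array(env.observe()['position']);rows()
for d in (0,.03):print(((proj("side",p+np.array([0,0,d]))[::-1]-[265,105])*10).round(0))
E
```

```text
t 5.55 pos [ 0.3758 -0.3366  0.0093] chest [-108.1  -70.8    9.3] w 0.0003 F [ 0.5 -0.6  0.3]
tool y angle 86.48885418340079 spin to chest y 0.001
[396. 491.]
[400. 413.]
```

View pics/k.png

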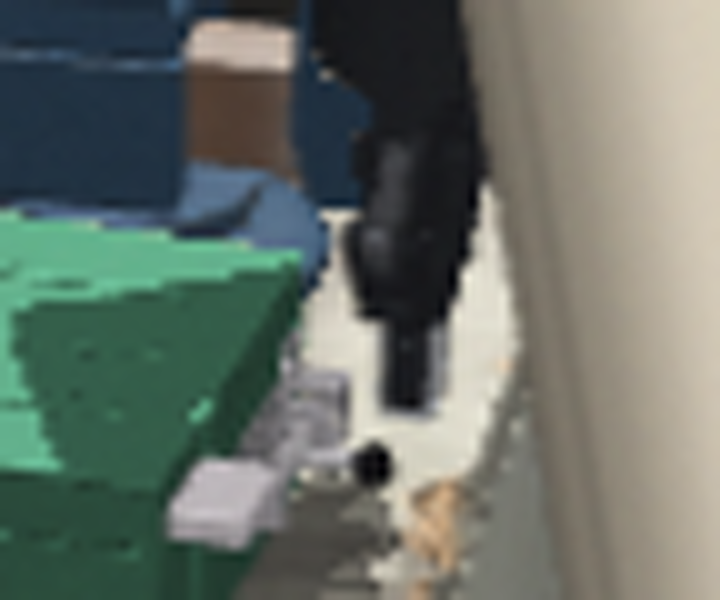

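Request:
move_arm:
  moves:
    - [0,0,4,0]
    - [0,0,7,0]
    - [0,0,9,0]
    - [0,0,11,0]
    - [0,0,11,0]

```text
time_s: 6.05
position: [0.3756, -0.3369, -0.0019]
tool_rot: [[-0.998, 0.062, -0.0], [0.062, 0.998, 0.0], [0.0, 0.0, -1.0]]
ft_force: [-0.4, 0.8, 0.2]
grip_width: 0.0002
```

Request:
move_arm:
  moves:
    - [0,0,10,0]
    - [0,0,18,0]
    - [0,0,22,0]
    - [0,0,24,0]
    - [0,0,24,0]

```text
time_s: 6.55
position: [0.3756, -0.3369, -0.026]
tool_rot: [[-0.998, 0.062, -0.0], [0.062, 0.998, 0.0], [0.0, 0.0, -1.0]]
ft_force: [0.1, 0.5, 0.4]
grip_width: -0.0003
```

Request:
move_arm:
  moves:
    - [0,0,1.5,0]
    - [0,0,3,0]
    - [0,0,4.5,0]
    - [0,0,4.5,0]

```text
time_s: 6.95
position: [0.3756, -0.3369, -0.0303]
tool_rot: [[-0.998, 0.062, -0.0], [0.062, 0.998, 0.0], [0.0, 0.0, -1.0]]
ft_force: [0.6, 0.0, 0.4]
grip_width: 0.0
```

Request:
move_arm:
  moves:
    - [0,0,1,0]
    - [0,0,2,0]
    - [0,0,2,0]

```text
time_s: 7.25
position: [0.3756, -0.337, -0.0323]
tool_rot: [[-0.998, 0.062, -0.0], [0.062, 0.998, 0.0], [0.0, 0.0, -1.0]]
ft_force: [0.3, -0.3, -0.3]
grip_width: 0.0001
```

```bash
python3 - <<'E'
from h import *
S=env.get_image("side")
cv2.imwrite("pics/l.png",cv2.resize(S[105:165,265:337,::-1],(720,600),interpolation=cv2.INTER_CUBIC))
p=np.array(env.observe()['position']);rows()
for d in (0,.032):print(((proj("side",p+np.array([0,0,d]))[::-1]-[265,105])*10).round(0))
E
```

```text
t 7.3 pos [ 0.3756 -0.337  -0.0322] chest [-108.2  -71.2  -32.2] w -0.0002 F [-0.3  0.4  0.6]
tool y angle 86.45874453407292 spin to chest y 0.0
[391. 595.]
[395. 514.]
```

View pics/l.png

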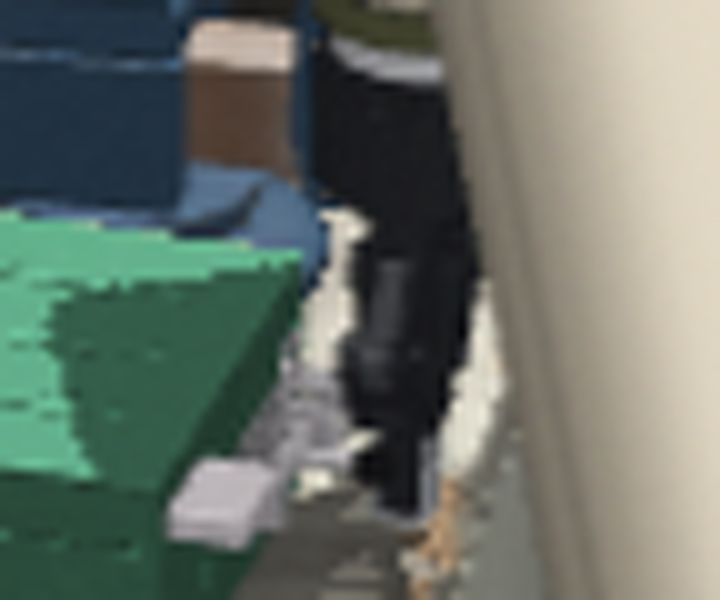

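Request:
move_arm:
  moves:
    - [0,0,1,0]
    - [0,0,2,0]
    - [0,0,2,0]

```text
time_s: 7.6
position: [0.3756, -0.3369, -0.0343]
tool_rot: [[-0.998, 0.062, -0.0], [0.062, 0.998, 0.0], [0.0, 0.0, -1.0]]
ft_force: [0.3, -0.2, 0.8]
grip_width: -0.0001
```

Request:
move_arm:
  moves:
    - [0,0,1,0]
    - [0,0,2,0]
    - [0,0,3,0]
    - [0,0,3,0]

```text
time_s: 8.0
position: [0.3758, -0.3372, -0.035]
tool_rot: [[-0.998, 0.061, 0.001], [0.061, 0.998, -0.001], [-0.001, -0.001, -1.0]]
ft_force: [-4.9, 6.2, 27.6]
grip_width: -0.0003
```

Contact is at reported z = -0.035, so the real fingertips sit 35 mm above the reported TCP. I'll correct for that from here on. Raising to a true tip height of about 38 mm and pushing the knob.

Request:
move_arm:
  moves:
    - [0,0,-20,0]
    - [0,0,-40,0]
    - [0,0,-40,0]
    - [0,10,-40,0]
    - [0,20,-40,0]
    - [0,28,-40,0]
    - [0,34,-40,0]
    - [0,40,-40,0]
    - [0,44,-40,0]
    - [0,47,-40,0]
    - [0,47,-40,0]

```text
time_s: 9.1
position: [0.3786, -0.2897, 0.0028]
tool_rot: [[-0.998, 0.062, -0.0], [0.062, 0.998, 0.0], [0.0, 0.0, -1.0]]
ft_force: [0.3, -0.7, -0.1]
grip_width: -0.0001
```

```bash
sed -i "s/p=np.array(s\['position'\])/p=np.array(s['position'])+[0,0,.035]/" h.py; python3 - <<'E'
from h import *
S=env.get_image("side")
cv2.imwrite("pics/m.png",cv2.resize(S[105:165,265:337,::-1],(720,600),interpolation=cv2.INTER_CUBIC))
rows()
for d in (-30,-10,-2):print(((proj("side",ch(-106,d,45))[::-1]-[265,105])*10).round(0))
E
```

```text
t 9.15 pos [ 0.3786 -0.2899  0.0378] chest [-108.2  -24.    37.8] w 0.0001 F [ 0.1  0.3 -0.3]
tool y angle 86.46469804968731 spin to chest y 0.0
[365. 450.]
[350. 477.]
[344. 488.]
```

View pics/m.png

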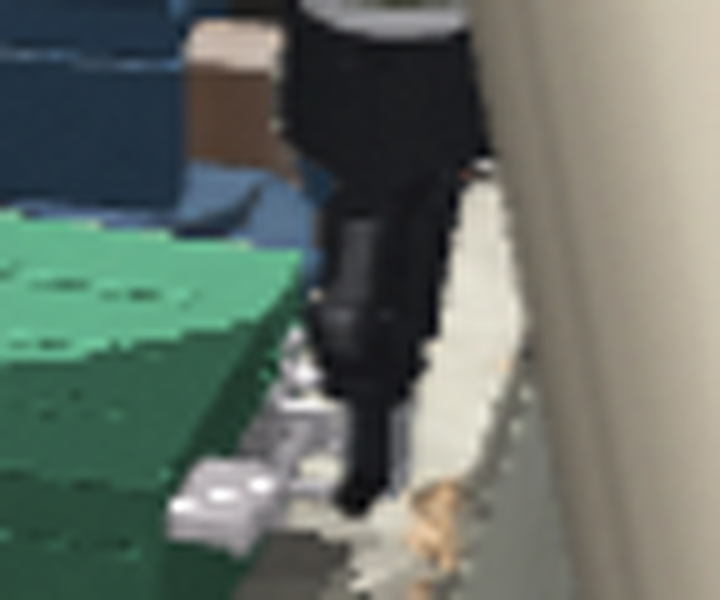

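Request:
move_arm:
  moves:
    - [0,1.5,0,0]
    - [0,3,0,0]
    - [0,3,0,0]

```text
time_s: 9.45
position: [0.3788, -0.2871, 0.0028]
tool_rot: [[-0.998, 0.062, 0.0], [0.062, 0.998, -0.0], [-0.0, -0.0, -1.0]]
ft_force: [0.3, -0.7, 0.1]
grip_width: -0.0
```

Request:
move_arm:
  moves:
    - [0,1,0,0]
    - [0,2,0,0]
    - [0,3,0,0]
    - [0,3,0,0]

```text
time_s: 9.85
position: [0.3791, -0.2857, 0.003]
tool_rot: [[-0.998, 0.061, 0.0], [0.061, 0.998, -0.003], [-0.001, -0.003, -1.0]]
ft_force: [-3.6, -8.6, -2.9]
grip_width: 0.0001
```

The bolt has reached its end stop (9 N). Backing off and going to the ledge.

```bash
python3 - <<'E'
from h import *
rows(ch(-108,-28,60),ch(-108,-28,115),ch(-80,62,115),ch(-80,62,54))
E
```

```text
t 9.85 pos [ 0.3791 -0.2857  0.038 ] chest [-108.   -19.8   38. ] w 0.0001 F [-3.6 -8.6 -2.9]
[-0.0, -8.2, -22.0]
[-0.1, -8.4, -77.0]
[-28.1, 81.6, -77.2]
[-28.1, 81.7, -16.2]
tool y angle 86.48250707284681 spin to chest y 0.001
```

Request:
move_arm:
  moves:
    - [0,-9,0,0]
    - [0,-9,-30,0]
    - [0,-9,-77,0]
    - [-10,30,-77,0]
    - [-28,70,-77,0]
    - [-28,80,-77,0]
    - [-28,80,-77,0]
  grip: 0.3

```text
time_s: 10.55
position: [0.4117, -0.2045, 0.0798]
tool_rot: [[-0.998, 0.059, -0.001], [0.059, 0.998, 0.001], [0.001, 0.001, -1.0]]
ft_force: [0.0, -0.5, 0.1]
grip_width: 0.06
```

```bash
python3 - <<'E'
from h import *
S=env.get_image("side");T=env.get_image("top")
cv2.imwrite("pics/n.png",cv2.resize(S[90:180,245:353,::-1],(720,600),interpolation=cv2.INTER_CUBIC))
cv2.imwrite("pics/n2.png",cv2.resize(T[140:270,290:450,::-1],(640,520)))
rows(ch(-80,62,54))
E
```

```text
t 10.65 pos [ 0.4117 -0.2065  0.1148] chest [-80.4  61.2 114.8] w 0.0601 F [ 0.4 -0.3 -1. ]
[-0.4, 0.8, 60.8]
tool y angle 86.4629832152673 spin to chest y 0.0
```

View pics/n.png

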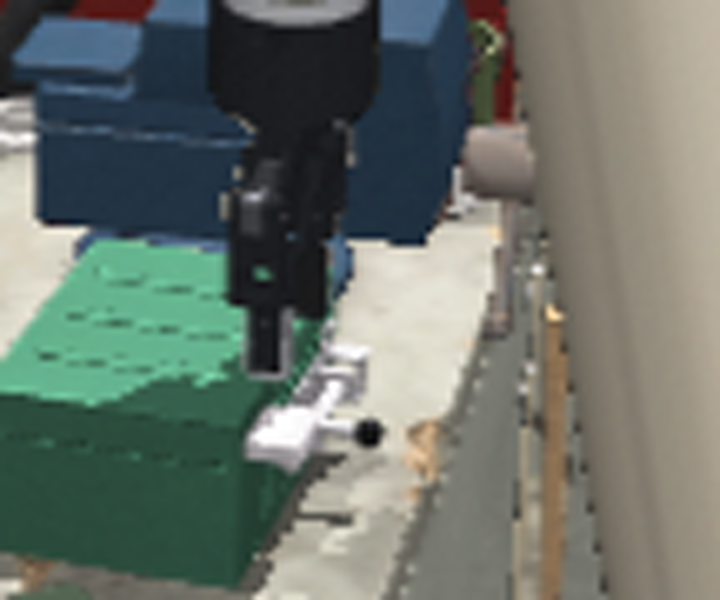

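View pics/n2.png

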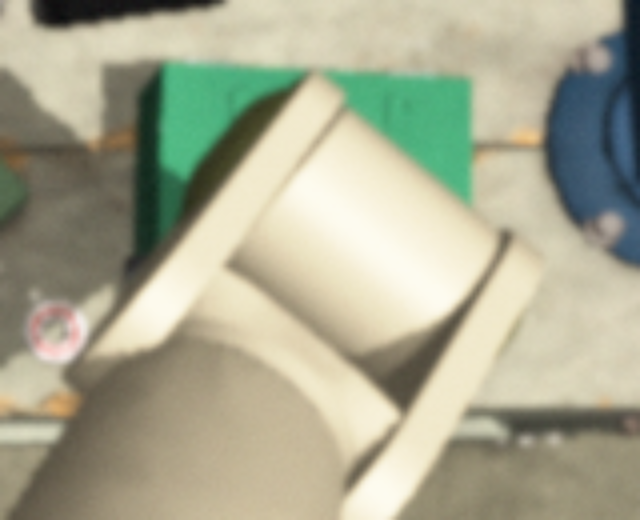

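```bash
python3 - <<'E'
from h import *
g=lambda P:((proj("side",P)[::-1]-[245,90])*6.667).round(0)
print("tips",g(ch(-80,61+35,118)),g(ch(-80,61-35,118)),"ledge",g(ch(-80,62,72)),g(ch(-92,82,78)),g(ch(-92,82,66)),"knob",g(ch(-106,-2,45)))
E
```

```text
tips [261. 373.] [301. 309.] ledge [278. 428.] [292. 440.] [291. 462.] knob [363. 426.]
```

Bottom fingertip at (268,375), ledge at (272,435), knob drawn back to (369,432). The bolt stop and the side view both suggest the chest lies about 4 mm further to +y than I fitted, so I'm updating it. Now going down to grip the ledge.

```bash
sed -i "s/-0.2726\]/-0.2691]/" h.py; python3 - <<'E'
from h import *
rows(ch(-80,62,54))
E
```

```text
t 10.65 pos [ 0.4117 -0.2065  0.1148] chest [-80.2  57.7 114.8] w 0.0601 F [ 0.4 -0.3 -1. ]
[-0.2, 4.3, 60.8]
tool y angle 86.4629832152673 spin to chest y 0.0
```

Request:
move_arm:
  moves:
    - [0,4,30,0]
    - [0,4,50,0]
    - [0,4,60,0]
    - [0,4,60,0]

```text
time_s: 11.05
position: [0.4114, -0.2026, 0.0189]
tool_rot: [[-0.998, 0.063, -0.002], [0.063, 0.998, 0.002], [0.002, 0.001, -1.0]]
ft_force: [-1.0, -0.3, 0.3]
grip_width: 0.0598
```

Now I close on the ledge.

Request:
move_arm:
  moves:
    - [0,0,0,0]
    - [0,0,0,0]
    - [0,0,0,0]
    - [0,0,0,0]
    - [0,0,0,0]
  grip: 1
  grip_force: 40

```text
time_s: 11.55
position: [0.4124, -0.2044, 0.021]
tool_rot: [[-0.998, 0.062, 0.001], [0.062, 0.998, -0.004], [-0.002, -0.004, -1.0]]
ft_force: [-6.1, -10.2, -0.5]
grip_width: 0.0391
```

Request:
move_arm:
  moves:
    - [0,-2,0,0]
    - [-1,-2,-7,0]
    - [-1,-2,-14,0]
    - [-3,-2,-22,0]
    - [-4,-2,-29,0]
    - [-6,-2,-36,0]
    - [-8,-2,-43,0]
    - [-11,-2,-49,0]
    - [-13,-2,-54,0]
    - [-14,-2,-57,0]
    - [-14,-2,-57,0]

```text
time_s: 12.65
position: [0.4263, -0.2053, 0.0776]
tool_rot: [[-0.998, 0.061, 0.001], [0.061, 0.998, -0.001], [-0.001, -0.001, -1.0]]
ft_force: [1.7, -4.4, -3.4]
grip_width: 0.0393
```

```bash
sed -i "s/-0.2691\]/-0.2713]/" h.py; python3 - <<'E'
from h import *
S=env.get_image("side")
cv2.imwrite("pics/o.png",cv2.resize(S[80:180,235:355,::-1],(720,600),interpolation=cv2.INTER_CUBIC))
rows()
E
```

```text
t 12.7 pos [ 0.4262 -0.2053  0.1125] chest [-65.9  62.1 112.5] w 0.039 F [ 2.3 -4.1 -3.5]
tool y angle 86.47989982980833 spin to chest y 0.001
```

View pics/o.png

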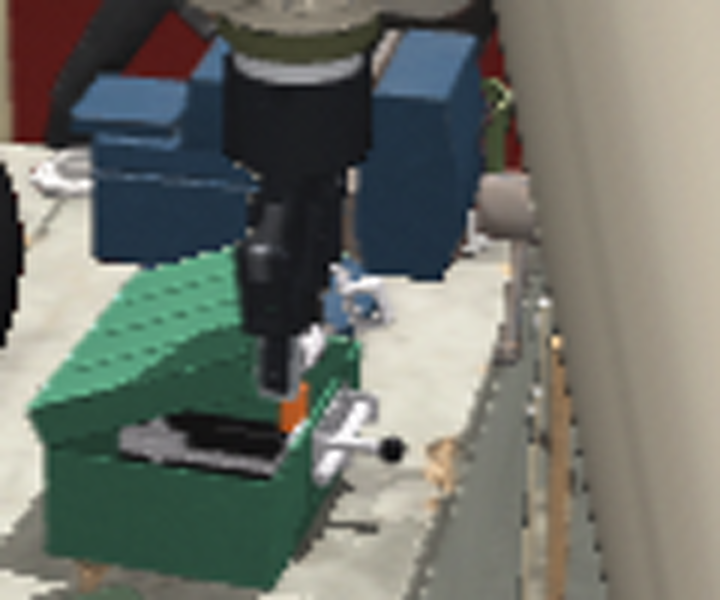

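The lid is up and the orange tab shows at (293,405). Lifting on until the catch is felt.

Request:
move_arm:
  moves:
    - [-1,0,-2,0]
    - [-2,0,-4,0]
    - [-2,0,-6,0]
    - [-2,0,-6,0]

```text
time_s: 13.1
position: [0.4286, -0.2054, 0.0829]
tool_rot: [[-0.998, 0.062, 0.001], [0.062, 0.998, -0.001], [-0.001, -0.001, -1.0]]
ft_force: [5.9, -4.9, -9.0]
grip_width: 0.0394
```

```bash
python3 - <<'E'
import cv2
a=cv2.imread("pics/side0.png")
cv2.imwrite("pics/p.png",cv2.resize(a[270:470,420:580],(480,600),interpolation=cv2.INTER_CUBIC))
E
```

```text
(no output)
```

View pics/p.png

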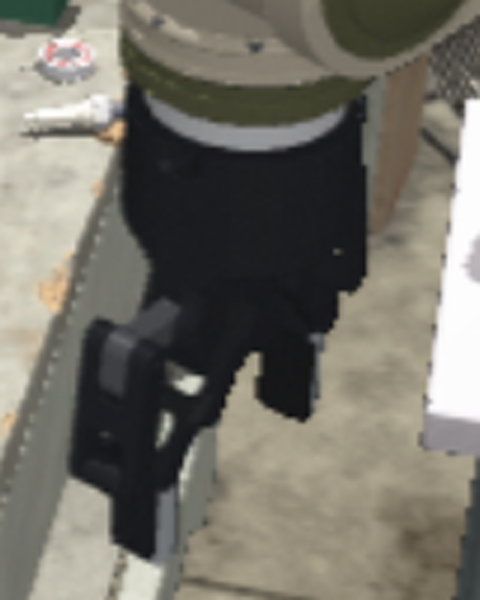

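The catch is holding (lid about 0.44 rad). I'll release the ledge, rise, and turn the jaws along the chest's x. Then the back of one open finger can reach under the lid edge and the gripper's body stays in front.

Request:
move_arm:
  moves:
    - [0,0,3,0]
    - [0,0,3,0]
    - [0,0,3,0]
    - [0,0,-20,0]
    - [10,0,-55,0]
    - [30,0,-80,0]
    - [30,0,-80,0]
  grip: 0.3

```text
time_s: 13.8
position: [0.3978, -0.2035, 0.1659]
tool_rot: [[-0.998, 0.062, 0.004], [0.062, 0.998, -0.004], [-0.004, -0.004, -1.0]]
ft_force: [0.2, 0.3, -0.5]
grip_width: 0.0597
```

```bash
python3 - <<'E'
from h import *
rows(ch(-140,-22,175))
E
```

```text
t 13.8 pos [ 0.3978 -0.2035  0.2009] chest [-94.4  62.  200.9] w 0.0597 F [ 0.2  0.3 -0.5]
[45.8, -83.9, 26.0]
tool y angle 86.43743932316872 spin to chest y 0.0
```

Request:
move_arm:
  moves:
    - [20,-40,0,0.15]
    - [46,-84,26,0.3]
    - [46,-84,26,0.45]
    - [46,-84,26,0.6]
    - [46,-84,26,0.75]
    - [46,-84,26,0.9]
    - [46,-84,26,1.05]
    - [46,-84,26,1.2]
    - [46,-84,26,1.35]
    - [46,-84,26,1.5]
    - [46,-84,26,1.571]
    - [46,-84,26,1.571]
    - [46,-84,26,1.571]
  grip: 0

```text
time_s: 15.1
position: [0.3469, -0.2839, 0.1365]
tool_rot: [[0.06, 0.998, -0.0], [0.998, -0.06, 0.001], [0.001, -0.0, -1.0]]
ft_force: [0.3, -0.3, 0.4]
grip_width: 0.0852
```

```bash
python3 - <<'E'
from h import *
S=env.get_image("side")
cv2.imwrite("pics/q.png",cv2.resize(S[60:170,230:362,::-1],(720,600),interpolation=cv2.INTER_CUBIC))
rows(ch(-140,-22,56))
g=lambda P:((proj("side",P)[::-1]-[230,60])*5.4545).round(0)
p=tochest(np.array(env.observe()['position'])+[0,0,.035])
for x in(-57,-42,42,57): print(x,g(ch(p[0]+x,p[1],p[2]+13)))
E
```

```text
t 15.15 pos [ 0.3469 -0.284   0.1716] chest [-140.1  -21.4  171.6] w 0.0851 F [-0.3  0.2  0.3]
[-0.6, 0.1, 115.6]
tool y angle -3.442245510826133 spin to chest y -1.569
-57 [551. 304.]
-42 [525. 301.]
42 [382. 283.]
57 [357. 280.]
```

View pics/q.png

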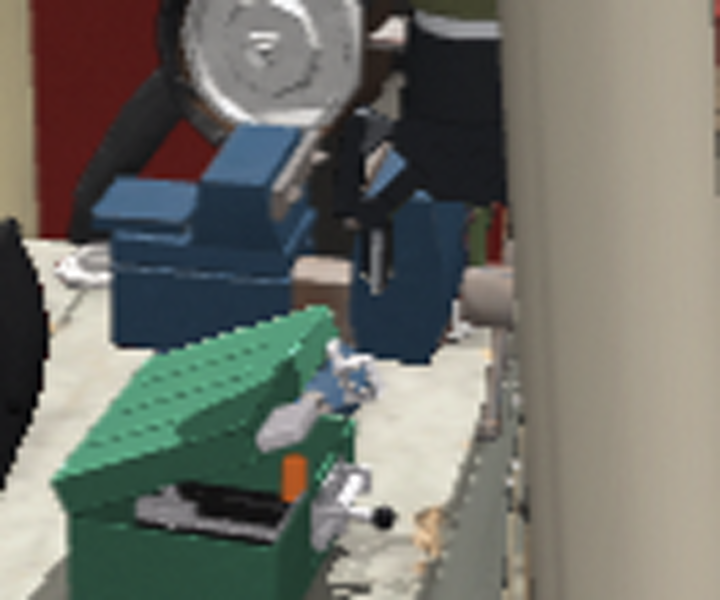

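```bash
python3 - <<'E'
from h import *
S=env.get_image("side")
cv2.imwrite("pics/r.png",cv2.resize(S[75:150,283:333,::-1],(520,780)[::1] if 0 else (400,600),interpolation=cv2.INTER_CUBIC))
E
```

```text
(no output)
```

View pics/r.png

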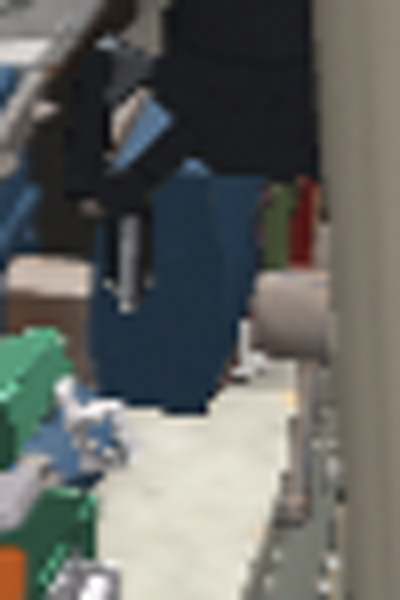

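The profile shows each finger has a wider knuckle from about 45 mm above the tip, bulging about 13 mm past the pad's back (crop 70–108 against 108–150). Jaws along x are therefore no use under the lid edge. Turning back to jaws along y, closed, with the tip high (about 81 mm) so the knuckle clears the sloping lid face.

```bash
python3 - <<'E'
from h import *
rows(ch(-95,-20,82))
E
```

```text
t 15.2 pos [ 0.3469 -0.284   0.1716] chest [-140.1  -21.5  171.6] w 0.0851 F [-0.4  0.4  0. ]
[1.4, 45.1, 89.6]
tool y angle -3.4631837651641457 spin to chest y -1.569
```

Request:
move_arm:
  moves:
    - [1,0,0,-0.15]
    - [1,0,10,-0.3]
    - [1,0,20,-0.45]
    - [1,0,30,-0.6]
    - [1,0,40,-0.75]
    - [1,0,50,-0.9]
    - [1,0,60,-1.05]
    - [1,5,70,-1.2]
    - [1,15,80,-1.35]
    - [1,30,90,-1.5]
    - [1,40,90,-1.57]
    - [1,45,90,-1.57]
    - [1,45,90,-1.57]
  grip: 1

```text
time_s: 16.5
position: [0.3922, -0.2859, 0.0468]
tool_rot: [[-0.998, 0.064, 0.0], [0.064, 0.998, -0.0], [-0.0, -0.0, -1.0]]
ft_force: [0.1, 0.7, 0.3]
grip_width: 0.0001
```

```bash
python3 - <<'E'
from h import *
S=env.get_image("side")
cv2.imwrite("pics/s.png",cv2.resize(S[75:165,255:345,::-1],(600,600),interpolation=cv2.INTER_CUBIC))
rows(ch(-70,-20,82))
E
```

```text
t 16.55 pos [ 0.3918 -0.2859  0.0819] chest [-95.2 -20.5  81.9] w -0.0003 F [ 0.4  0.2 -0.3]
[-25.2, 0.6, -0.1]
tool y angle 86.3352174470087 spin to chest y -0.002
```

View pics/s.png

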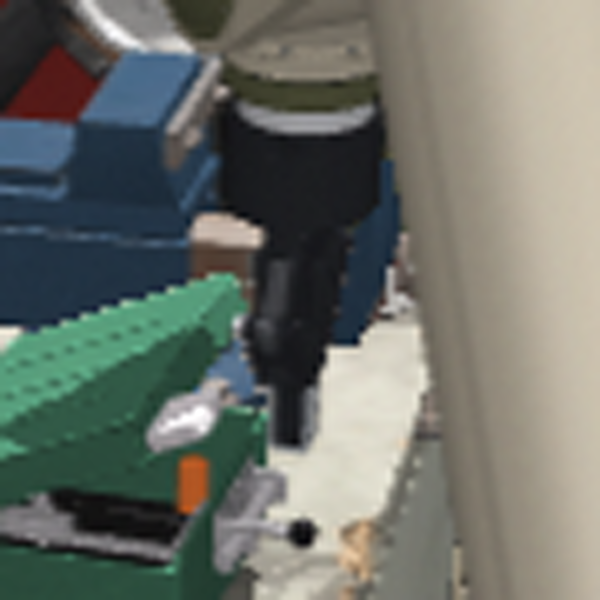

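Request:
move_arm:
  moves:
    - [-12,0,-1,0]
    - [-20,0,-1,0]
    - [-23,0,-1,0]
    - [-25,0,-1,0]
    - [-27,0,-1,0]
    - [-27,0,-1,0]

```text
time_s: 17.15
position: [0.4189, -0.2876, 0.0478]
tool_rot: [[-0.998, 0.063, -0.0], [0.063, 0.998, -0.0], [0.0, -0.0, -1.0]]
ft_force: [0.3, 0.3, -0.6]
grip_width: 0.0
```

Request:
move_arm:
  moves:
    - [-1,0,0,0]
    - [-2,0,0,0]
    - [-3,0,0,0]
    - [-3,0,0,0]

```text
time_s: 17.55
position: [0.4217, -0.2878, 0.0478]
tool_rot: [[-0.998, 0.063, -0.0], [0.063, 0.998, 0.0], [0.0, 0.0, -1.0]]
ft_force: [-0.5, 0.1, -0.3]
grip_width: 0.0001
```

Request:
move_arm:
  moves:
    - [-1,0,0,0]
    - [-2,0,0,0]
    - [-3,0,0,0]
    - [-4,0,0,0]
    - [-4,0,0,0]

```text
time_s: 18.05
position: [0.4217, -0.2876, 0.0477]
tool_rot: [[-0.998, 0.062, -0.009], [0.062, 0.998, 0.002], [0.009, 0.001, -1.0]]
ft_force: [-24.6, -2.8, 9.2]
grip_width: 0.0002
```

```bash
python3 - <<'E'
from h import *
S=env.get_image("side")
cv2.imwrite("pics/t.png",cv2.resize(S[75:165,255:345,::-1],(600,600),interpolation=cv2.INTER_CUBIC))
rows(ch(-70,-20,82))
E
```

```text
t 18.1 pos [ 0.4217 -0.2876  0.0826] chest [-65.3 -20.4  82.6] w -0.0001 F [-24.2  -2.6  10.6]
[4.7, 0.4, 0.7]
tool y angle 86.41604670824088 spin to chest y -0.0
```

View pics/t.png

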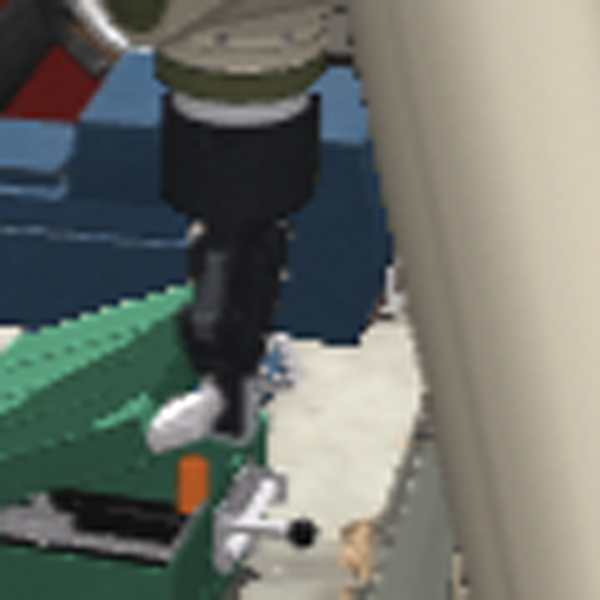

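Contact with the lid face at x = -65, so the pad front should be at about -54, 5 mm behind the tab's front face. Easing off and lowering a little to overlap more of the tab.

Request:
move_arm:
  moves:
    - [4,0,0,0]
    - [5,0,3,0]
    - [5,0,6,0]
    - [4.5,0,6,0]
    - [4.5,0,6,0]

```text
time_s: 18.6
position: [0.4191, -0.2876, 0.0413]
tool_rot: [[-0.998, 0.062, -0.005], [0.062, 0.998, 0.001], [0.005, 0.001, -1.0]]
ft_force: [-16.5, -2.4, 4.4]
grip_width: -0.0002
```

Request:
move_arm:
  moves:
    - [1,0,-2,0]
    - [0.5,0,-3.5,0]
    - [0,0,-3.5,0]
    - [0,0,-3.5,0]

```text
time_s: 19.0
position: [0.4205, -0.2874, 0.0451]
tool_rot: [[-0.998, 0.062, -0.002], [0.062, 0.998, 0.001], [0.002, 0.001, -1.0]]
ft_force: [-8.4, -0.0, 1.9]
grip_width: -0.0001
```

Request:
move_arm:
  moves:
    - [0,5,0,0]
    - [0,9,0,0]
    - [0,12,0,0]
    - [0,15,0,0]
    - [0,18,0,0]
    - [0,21,0,0]
    - [0,21,0,0]

```text
time_s: 19.7
position: [0.4219, -0.2672, 0.0453]
tool_rot: [[-0.998, 0.062, -0.002], [0.062, 0.998, -0.001], [0.002, -0.001, -1.0]]
ft_force: [-10.2, -2.5, 1.1]
grip_width: -0.0001
```

```bash
python3 - <<'E'
from h import *
S=env.get_image("side")
cv2.imwrite("pics/u.png",cv2.resize(S[75:165,255:345,::-1],(600,600),interpolation=cv2.INTER_CUBIC))
rows(ch(-70,-20,82))
E
```

```text
t 19.75 pos [ 0.4219 -0.2672  0.0803] chest [-66.4   0.   80.3] w -0.0001 F [-9.9 -2.8  2.1]
[3.6, -20.0, -1.7]
tool y angle 86.42561357430462 spin to chest y -0.0
```

View pics/u.png

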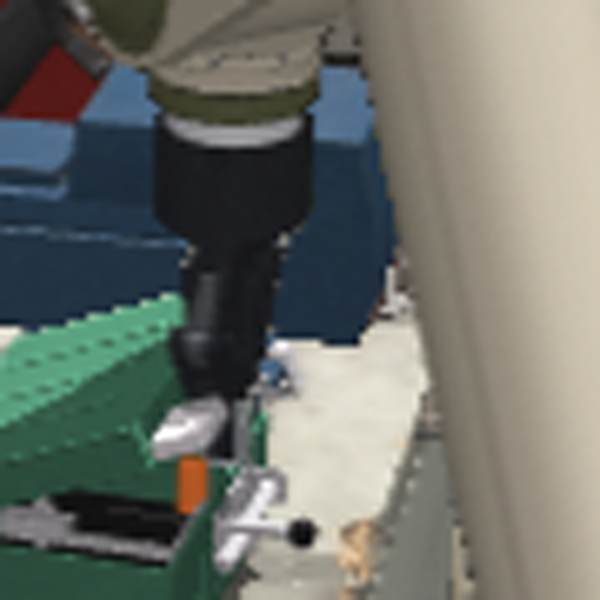

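```bash
python3 - <<'E'
from h import *
g=lambda P:((proj("side",P)[::-1]-[255,75])*6.667).round(0).tolist()
for n,xs,ys,zs in [("tab",(-59,-45),(3,13),(65,85)),("pad",(-77.5,-55.5),(-14.5,14.5),(80,)),("knob",(-106,),(-2,),(45,)),("ledge",)+((-1,),(-1,),(-1,))]:
    for x in xs:
        for y in ys:
            for z in zs: print(n,x,y,z,g(ch(x,y,z)))
def lid(x,y,z,t):
    dx,dz=x-65,z-66;return ch(65+dx*np.cos(t)+dz*np.sin(t),y,66-dx*np.sin(t)+dz*np.cos(t))
for t in(.40,.42,.44):
    print(t,"ledge corners",[g(lid(-92,82,z,t)) for z in(66,78)],"lid front-left low",g(lid(-65,90,66,t)),"front right top",g(lid(-65,-90,90,t)),"rear left top",g(lid(65,90,90,t)))
S=env.get_image("side")
cv2.imwrite("pics/v.png",cv2.resize(S[120:165,265:315,::-1],(667,600),interpolation=cv2.INTER_CUBIC))
for n in ["catch_tab","lid_ledge","bolt_knob","lid_edge"]: print(n,[(((np.array(r["point"])[::-1]-[255,75])*6.667).round(0).tolist(),round(r["conf"],2)) for r in env.tip_of("side",n)[:3]])
print(g(ch(-52,8,77)),g(lid(-80,62,72,.42)))
E
```

```text
tab -59 3 65 [202.0, 482.0]
tab -59 3 85 [203.0, 446.0]
tab -59 13 65 [197.0, 491.0]
tab -59 13 85 [197.0, 454.0]
tab -45 3 65 [175.0, 478.0]
tab -45 3 85 [176.0, 442.0]
tab -45 13 65 [169.0, 487.0]
tab -45 13 85 [170.0, 451.0]
pad -77.5 -14.5 80 [249.0, 444.0]
pad -77.5 14.5 80 [233.0, 470.0]
pad -55.5 -14.5 80 [206.0, 438.0]
pad -55.5 14.5 80 [189.0, 464.0]
knob -106 -2 45 [296.0, 527.0]
ledge -1 -1 -1 [92.0, 578.0]
0.4 ledge corners [[201.0, 443.0], [192.0, 420.0]] lid front-left low [144.0, 464.0] front right top [229.0, 267.0] rear left top [-114.0, 481.0]
0.42 ledge corners [[199.0, 437.0], [189.0, 414.0]] lid front-left low [142.0, 459.0] front right top [227.0, 263.0] rear left top [-115.0, 481.0]
0.44 ledge corners [[196.0, 431.0], [186.0, 409.0]] lid front-left low [140.0, 454.0] front right top [224.0, 259.0] rear left top [-116.0, 481.0]
catch_tab [([181.0, 463.0], 0.61)]
lid_ledge [([195.0, 449.0], 0.58)]
bolt_knob [([272.0, 514.0], 0.41)]
lid_edge [([217.0, 395.0], 0.65)]
[186.0, 463.0] [183.0, 414.0]
```

View pics/v.png

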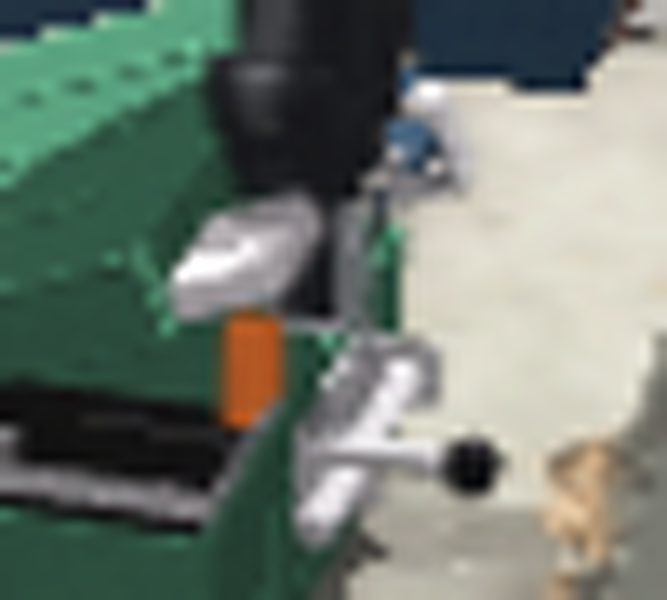

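The tab has not moved, still at u (192,458–512). The knuckle stops on the lid about 2–5 mm before the pad can get behind the tab's front corner. I'll look for a slim loose object to use as an extension.

```bash
python3 - <<'E'
from h import *
T=env.get_image("top");S=env.get_image("side")
cv2.imwrite("pics/w.png",cv2.resize(T[100:190,60:195,::-1],(795,530),interpolation=cv2.INTER_CUBIC))
cv2.imwrite("pics/x.png",cv2.resize(T[195:250,0:110,::-1],(800,400),interpolation=cv2.INTER_CUBIC))
cv2.imwrite("pics/y.png",cv2.resize(S[200:384,150:330,::-1],(587,600),interpolation=cv2.INTER_CUBIC))
for n,(r,c) in dict(boltA=(128,134),boltB=(142,122),sdtip=(235.5,58),sdhandle=(235,3)).items(): print(n,onz("top",(r,c),.006))
E
```

```text
boltA [0.65122314 0.28676316 0.006     ]
boltB [0.61534255 0.31549388 0.006     ]
sdtip [0.38486987 0.46118191 0.006     ]
sdhandle [0.38759979 0.59222802 0.006     ]
```

View pics/w.png

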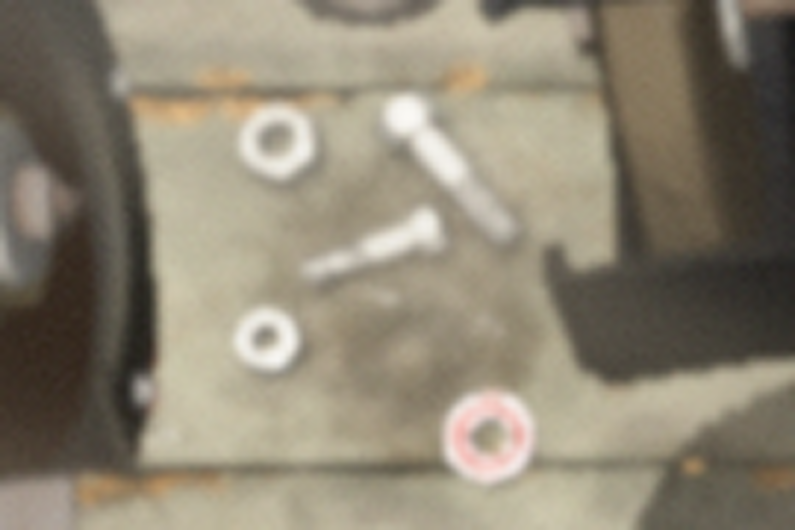

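View pics/x.png

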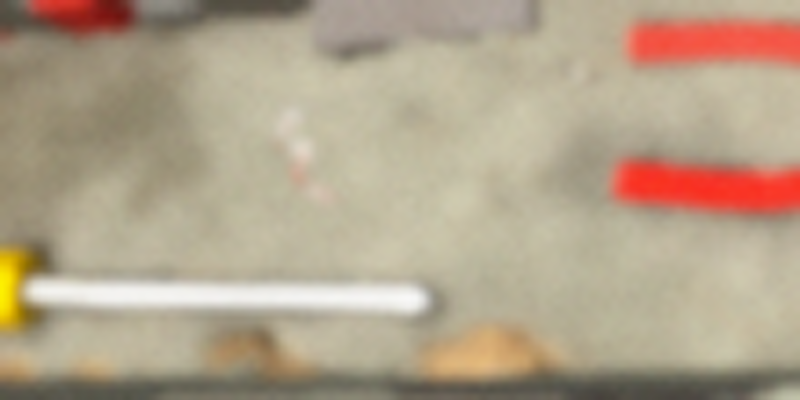

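View pics/y.png

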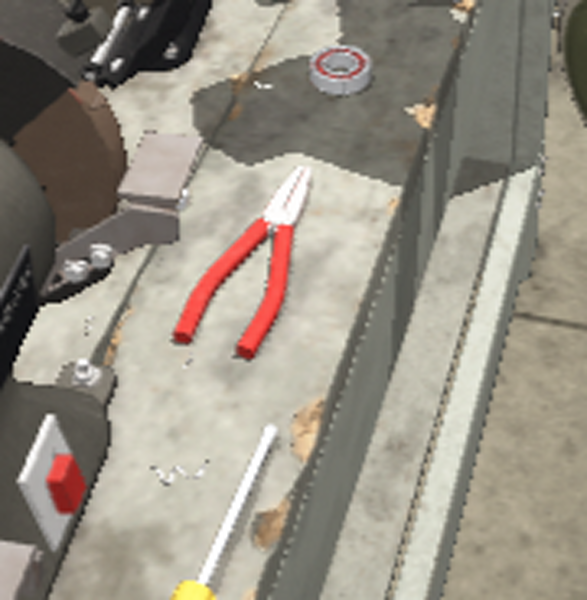

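Bolts and screwdriver are far off and may be scenery. The small look-alike bearing at top (223,303) is not a bystander, is close by and slim. Held at the front edge of the pads, it would reach about 14 mm further under the lid. I'll retreat and measure it.

Request:
move_arm:
  moves:
    - [25,-5,0,0]
    - [45,-5,-30,0]
    - [45,-5,-70,0]
    - [45,30,-90,0]
    - [45,60,-90,0]
    - [45,60,-90,0]

```text
time_s: 20.7
position: [0.3819, -0.2015, 0.1361]
tool_rot: [[-0.998, 0.06, 0.002], [0.06, 0.998, -0.0], [-0.002, -0.0, -1.0]]
ft_force: [-0.5, -0.5, -1.1]
grip_width: 0.0004
```

```bash
python3 - <<'E'
from h import *
S=env.get_image("side");
cv2.imwrite("pics/z.png",cv2.resize(S[150:220,240:340,::-1],(800,560),interpolation=cv2.INTER_CUBIC))
b=onz("top",(223.0,303.0),.005);print("small",b,proj("side",b), onz("side",(185.2,282.7),.005))
for r in env.silhouettes("side","ball_bearing")[:3]:
    m=r["region"].astype(np.uint8);print(round(r["conf"],2),cv2.boundingRect(m),m.sum())
print(tochest(b))
rows([b[0]-.008,b[1],.1],[b[0]-.008,b[1],.002])
E
```

```text
small [ 0.4084421  -0.13038252  0.005     ] [184.48295955 282.34797441] [ 0.40646285 -0.12652505  0.005     ]
0.46 (245, 214, 19, 15) 250
0.46 (277, 181, 12, 9) 89
0.24 (256, 144, 30, 15) 72
[-88.26327694 135.69344323   5.        ]
t 20.8 pos [ 0.3821 -0.2041  0.1706] chest [-110.    60.5  170.6] w 0.0001 F [ 0.9  0.2 -0.8]
[-13.7, 74.7, 70.5]
[-13.6, 74.8, 168.5]
tool y angle 86.48429380958342 spin to chest y 0.001
```

View pics/z.png

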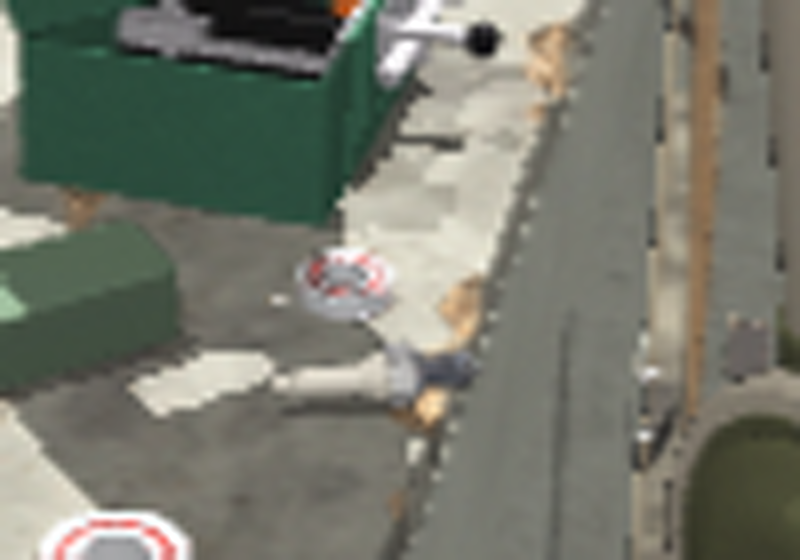

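Request:
move_arm:
  moves:
    - [-5,40,0,0]
    - [-13.6,76,50,0]
    - [-13.6,76,100,0]
    - [-13.6,76,140,0]
    - [-13.6,76,160,0]
    - [-13.6,76,168,0]
    - [-13.6,76,168,0]
  grip: 0.41
  grip_force: 60

```text
time_s: 21.5
position: [0.4, -0.1297, -0.0333]
tool_rot: [[-0.998, 0.064, -0.001], [0.064, 0.998, 0.001], [0.001, 0.001, -1.0]]
ft_force: [0.1, 0.4, 1.2]
grip_width: 0.0507
```

```bash
python3 - <<'E'
from h import *
S=env.get_image("side");
cv2.imwrite("pics/aa.png",cv2.resize(S[150:220,240:340,::-1],(800,560),interpolation=cv2.INTER_CUBIC))
rows()
E
```

```text
t 21.55 pos [ 0.4004 -0.1299  0.0026] chest [-96.4 135.7   2.6] w 0.0504 F [ 0.3 -0.1 -0.2]
tool y angle 86.36442283866647 spin to chest y -0.001
```

View pics/aa.png

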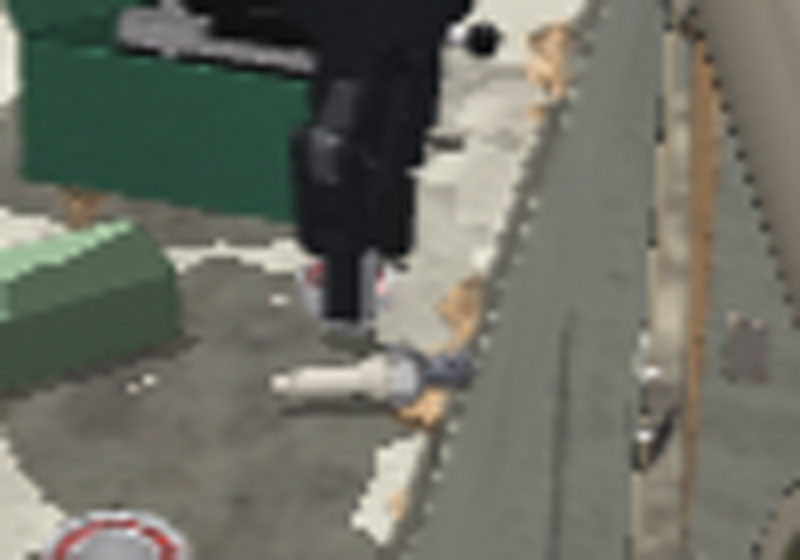

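The finger covers the bearing, and the pad looks narrower than nominal. I reduce the offset by 3 mm and close.

Request:
move_arm:
  moves:
    - [-2,0,0,0]
    - [-3,0,0,0]
    - [-3,0,0,0]

```text
time_s: 21.85
position: [0.4035, -0.1297, -0.0319]
tool_rot: [[-0.998, 0.063, 0.002], [0.063, 0.998, -0.001], [-0.002, -0.001, -1.0]]
ft_force: [-0.1, -0.4, -0.8]
grip_width: 0.0502
```

Request:
move_arm:
  moves:
    - [0,0,0,0]
    - [0,0,0,0]
    - [0,0,0,0]
    - [0,0,0,0]
    - [0,0,0,0]
  grip: 1

```text
time_s: 22.35
position: [0.403, -0.1294, -0.0319]
tool_rot: [[-0.998, 0.063, 0.001], [0.063, 0.998, -0.001], [-0.001, -0.001, -1.0]]
ft_force: [-2.2, 0.9, 11.9]
grip_width: 0.0327
```

Request:
move_arm:
  moves:
    - [0,0,-20,0]
    - [0,0,-70,0]
    - [5,0,-120,0]
    - [5,0,-120,0]

```text
time_s: 22.75
position: [0.3998, -0.1303, 0.0924]
tool_rot: [[-0.998, 0.062, 0.009], [0.062, 0.998, -0.006], [-0.009, -0.005, -1.0]]
ft_force: [0.1, -0.0, -0.2]
grip_width: 0.0324
```

```bash
python3 - <<'E'
from h import *
S=env.get_image("side");
cv2.imwrite("pics/ab.png",cv2.resize(S[110:200,240:340,::-1],(660,594),interpolation=cv2.INTER_CUBIC))
rows(ch(-100,-10,125),ch(-100,-10,78))
E
```

```text
t 22.8 pos [ 0.3988 -0.1296  0.1249] chest [-97.9 135.9 124.9] w 0.0327 F [ 0.4 -1.1 -0.3]
[2.0, -145.9, 0.3]
[2.3, -145.7, 47.3]
tool y angle 86.40777945980231 spin to chest y -0.0
```

View pics/ab.png

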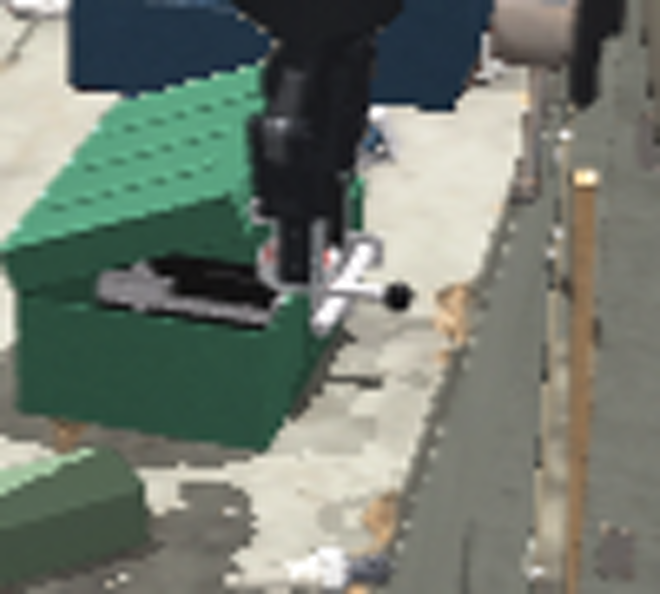

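The small bearing is held and sticks out ahead of the pads (bearing's left edge 258, pad 277). I move in front of the ledge, lower, and enter beside the tab.

Request:
move_arm:
  moves:
    - [27,-20,0,0]
    - [27,-65,0,0]
    - [27,-110,0,0]
    - [20,-148,20,0]
    - [10,-148,45,0]
    - [2,-148,45,0]
    - [-8,-148,45,0]
    - [-16,-148,45,0]
    - [-22,-148,45,0]
    - [-22,-148,45,0]

```text
time_s: 23.8
position: [0.4115, -0.2779, 0.043]
tool_rot: [[-0.998, 0.061, 0.001], [0.061, 0.998, -0.001], [-0.001, -0.001, -1.0]]
ft_force: [-0.4, 0.1, -0.0]
grip_width: 0.0329
```

```bash
python3 - <<'E'
from h import *
S=env.get_image("side");
cv2.imwrite("pics/ac.png",cv2.resize(S[110:165,260:320,::-1],(654,600),interpolation=cv2.INTER_CUBIC))
rows(ch(-68,-12,80))
E
```

```text
t 23.85 pos [ 0.4109 -0.2778  0.0778] chest [-76.6 -11.3  77.8] w 0.0324 F [-0.4 -0.2 -0.6]
[-8.6, -0.7, -2.1]
tool y angle 86.46562171031701 spin to chest y 0.001
```

View pics/ac.png

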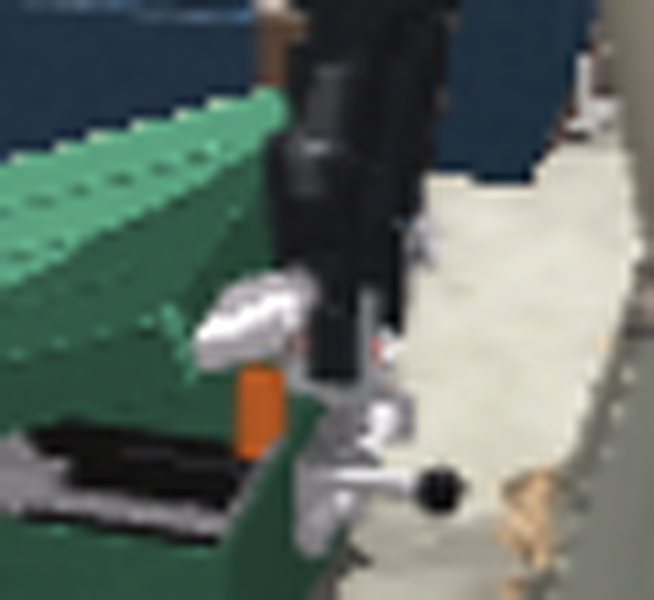

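Request:
move_arm:
  moves:
    - [-3,-1,-2,0]
    - [-6,-1,-2,0]
    - [-8,-1,-2,0]
    - [-9,-1,-2,0]
    - [-9,-1,-2,0]

```text
time_s: 24.35
position: [0.4171, -0.2791, 0.0443]
tool_rot: [[-0.998, 0.062, -0.006], [0.062, 0.998, 0.002], [0.006, 0.001, -1.0]]
ft_force: [-12.2, -0.3, 5.6]
grip_width: 0.0325
```

Request:
move_arm:
  moves:
    - [1,3,0,0]
    - [0.5,6,0,0]
    - [0,9,0,0]
    - [0,12,0,0]
    - [0,12,0,0]

```text
time_s: 24.85
position: [0.4179, -0.2732, 0.0451]
tool_rot: [[-0.998, 0.062, -0.004], [0.062, 0.998, -0.01], [0.004, -0.01, -1.0]]
ft_force: [-21.8, -28.7, 2.5]
grip_width: 0.0315
```

```bash
python3 - <<'E'
from h import *
S=env.get_image("side");
cv2.imwrite("pics/ad.png",cv2.resize(S[110:165,260:320,::-1],(654,600),interpolation=cv2.INTER_CUBIC))
rows(ch(-68,-12,80))
E
```

```text
t 24.9 pos [ 0.4179 -0.2732  0.0801] chest [-70.   -6.2  80.1] w 0.0318 F [-21.1 -28.6   1.1]
[-2.0, -5.8, 0.1]
tool y angle 86.44824268463638 spin to chest y 0.0
```

View pics/ad.png

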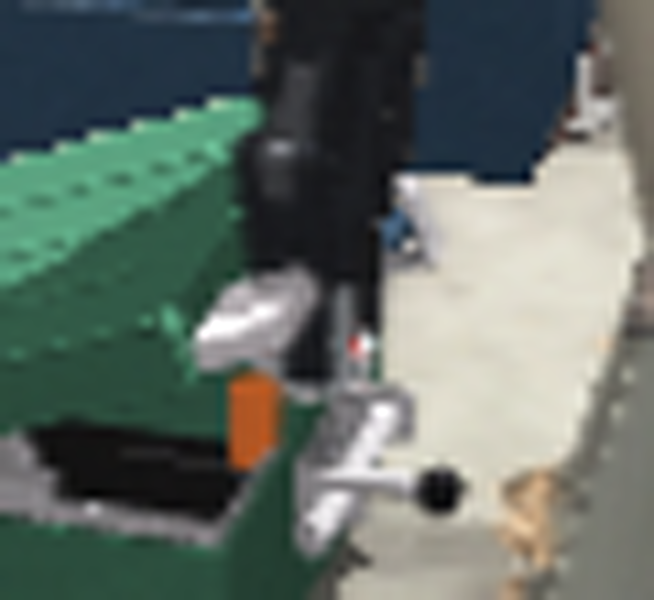

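The tab moved about 7 mm, then the +y knuckle ran into the lid's ledge (28 N). With the lid lowered to about 0.22 rad the knuckles would pass above the ledge and lid top, while the held bearing still fits under the lid edge at z = 94. So I back out, press the ledge down a little, and push again.

Request:
move_arm:
  moves:
    - [1,-10,0,0]
    - [10,-10,0,0]
    - [30,-10,0,0]
    - [45,-10,-20,0]
    - [45,-10,-65,0]
    - [40,30,-75,0]
    - [30,64,-75,0]
    - [10,64,-75,0]
    - [4,64,-75,0]
    - [4,64,-75,0]

```text
time_s: 25.9
position: [0.4204, -0.2035, 0.1191]
tool_rot: [[-0.998, 0.062, 0.0], [0.062, 0.998, 0.0], [-0.0, 0.0, -1.0]]
ft_force: [-0.2, 0.2, -1.0]
grip_width: 0.0315
```

```bash
python3 - <<'E'
from h import *
S=env.get_image("side");
cv2.imwrite("pics/ae.png",cv2.resize(S[90:165,250:332,::-1],(656,600),interpolation=cv2.INTER_CUBIC))
rows(ch(-68,62,143),ch(-72,62,128),ch(-76,62,112))
E
```

```text
t 25.95 pos [ 0.4198 -0.2036  0.154 ] chest [-72.4  63.4 154. ] w 0.0321 F [ 0.   0.  -0.8]
[-4.4, -1.4, 11.0]
[-0.4, -1.4, 26.0]
[3.6, -1.4, 42.0]
tool y angle 86.40659249028998 spin to chest y -0.001
```

View pics/ae.png

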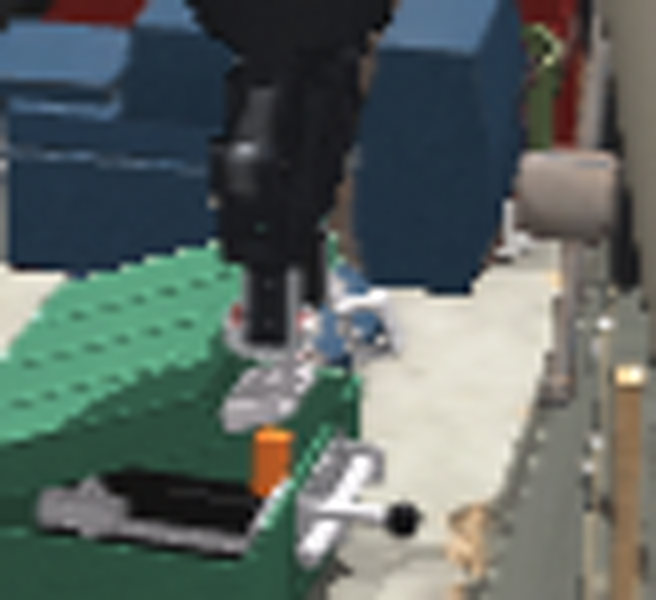

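Request:
move_arm:
  moves:
    - [5,-1,8,0]
    - [6,-1,14,0]
    - [6,-1,20,0]
    - [7,-1,26,0]
    - [8,-1,32,0]
    - [9,-1,38,0]
    - [10,-1,42,0]
    - [10,-1,42,0]

```text
time_s: 26.75
position: [0.4092, -0.2037, 0.0765]
tool_rot: [[-0.998, 0.063, -0.002], [0.063, 0.998, 0.001], [0.002, 0.001, -1.0]]
ft_force: [-4.9, -1.4, 0.2]
grip_width: 0.0318
```

```bash
python3 - <<'E'
from h import *
S=env.get_image("side");
cv2.imwrite("pics/af.png",cv2.resize(S[90:165,250:332,::-1],(656,600),interpolation=cv2.INTER_CUBIC))
rows()
g=lambda P:((proj("side",P)[::-1]-[250,90])*8).round(0).tolist()
def lid(x,y,z,t):
    dx,dz=x-65,z-66;return ch(65+dx*np.cos(t)+dz*np.sin(t),y,66-dx*np.sin(t)+dz*np.cos(t))
for t in(.15,.2,.25,.3,.43): print(t,"frontL low",g(lid(-65,90,66,t)),"top",g(lid(-65,90,90,t)),"frontR top",g(lid(-65,-90,90,t)))
E
```

```text
t 26.8 pos [ 0.4092 -0.2037  0.1117] chest [-82.9  62.6 111.7] w 0.0319 F [-5.6 -0.6  0.1]
tool y angle 86.4106550972417 spin to chest y -0.0
0.15 frontL low [234.0, 512.0] top [226.0, 456.0] frontR top [347.0, 269.0]
0.2 frontL low [231.0, 497.0] top [220.0, 441.0] frontR top [342.0, 255.0]
0.25 frontL low [228.0, 482.0] top [214.0, 426.0] frontR top [336.0, 241.0]
0.3 frontL low [224.0, 467.0] top [207.0, 411.0] frontR top [330.0, 228.0]
0.43 frontL low [209.0, 428.0] top [185.0, 373.0] frontR top [310.0, 193.0]
```

View pics/af.png

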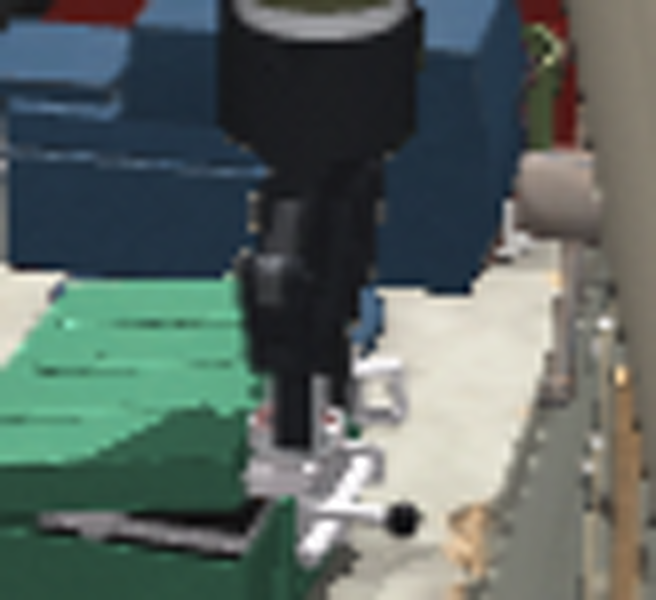

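The lid is at about 0.2 rad now. Going back beside the tab, lower this time.

Request:
move_arm:
  moves:
    - [5,0,-20,0]
    - [27,0,-20,0]
    - [27,-40,-15,0]
    - [27,-77,10,0]
    - [27,-77,36,0]
    - [27,-77,36,0]
    - [10,-77,36,0]
    - [0,-77,36,0]
    - [-5,-77,36,0]
    - [-7,-77,36,0]
    - [-7,-77,36,0]

```text
time_s: 27.9
position: [0.4124, -0.2809, 0.0416]
tool_rot: [[-0.998, 0.062, 0.0], [0.062, 0.998, -0.0], [-0.0, -0.0, -1.0]]
ft_force: [-0.1, 0.4, -0.0]
grip_width: 0.0316
```

```bash
python3 - <<'E'
from h import *
S=env.get_image("side");
cv2.imwrite("pics/ag.png",cv2.resize(S[90:165,250:332,::-1],(656,600),interpolation=cv2.INTER_CUBIC))
rows()
E
```

```text
t 27.95 pos [ 0.4122 -0.281   0.0765] chest [-75.2 -14.4  76.5] w 0.0315 F [-0.4  0.2  0.2]
tool y angle 86.41974092136213 spin to chest y -0.0
```

View pics/ag.png

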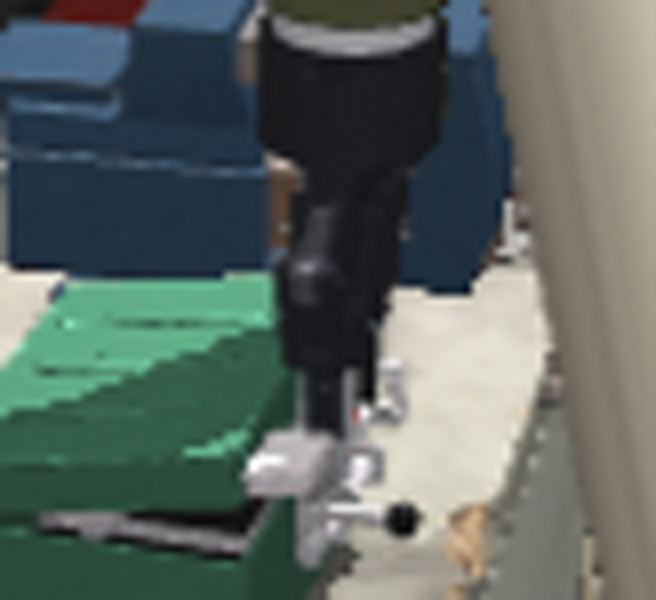

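Request:
move_arm:
  moves:
    - [-2,0,0,0]
    - [-4,0,0,0]
    - [-5,0,0,0]
    - [-5,0,0,0]

```text
time_s: 28.35
position: [0.4131, -0.2808, 0.0407]
tool_rot: [[-0.998, 0.062, -0.009], [0.062, 0.998, 0.003], [0.009, 0.002, -1.0]]
ft_force: [-19.7, -3.0, 4.1]
grip_width: 0.0316
```

Request:
move_arm:
  moves:
    - [3.5,0,0,0]
    - [3.5,4,0,0]
    - [3.5,8,0,0]
    - [3.5,11,0,0]
    - [3.5,14,0,0]
    - [3.5,16,0,0]
    - [3.5,18,0,0]
    - [3.5,18,0,0]

```text
time_s: 29.15
position: [0.4142, -0.2638, 0.0414]
tool_rot: [[-0.998, 0.062, -0.002], [0.062, 0.998, -0.001], [0.002, -0.002, -1.0]]
ft_force: [-7.4, -4.8, 0.7]
grip_width: 0.0314
```

Request:
move_arm:
  moves:
    - [0,2,0,0]
    - [0,4,0,0]
    - [0,5,0,0]
    - [0,5,0,0]

```text
time_s: 29.55
position: [0.4145, -0.2609, 0.0415]
tool_rot: [[-0.998, 0.063, -0.002], [0.063, 0.998, -0.005], [0.001, -0.005, -1.0]]
ft_force: [-10.7, -14.7, -2.3]
grip_width: 0.0316
```

```bash
python3 - <<'E'
from h import *
S=env.get_image("side");
cv2.imwrite("pics/ah.png",cv2.resize(S[90:165,250:332,::-1],(656,600),interpolation=cv2.INTER_CUBIC))
rows()
E
```

```text
t 29.6 pos [ 0.4145 -0.2608  0.0765] chest [-74.2   5.9  76.5] w 0.0317 F [-10.2 -14.2  -1.5]
tool y angle 86.40991416542971 spin to chest y -0.0
```

View pics/ah.png

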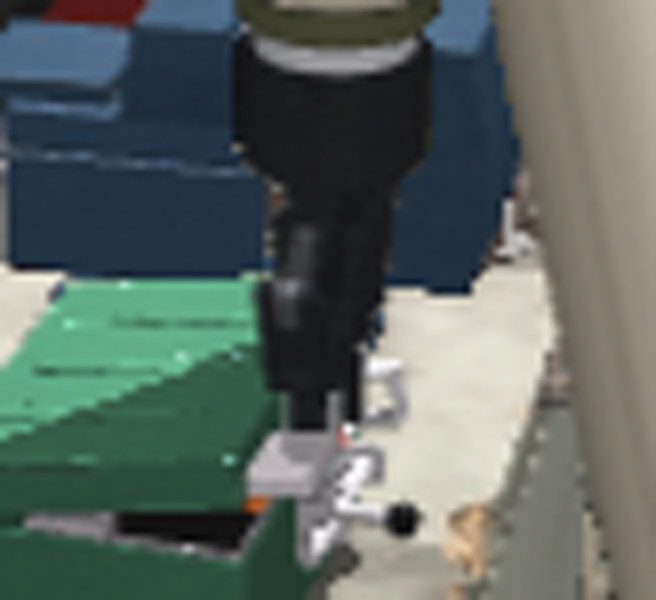

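The orange tab shows at (258,503) and the catch is on its end stop (14 N), so it is fully aside. Now I use the bearing and pads under the lid edge to swing the lid up along its arc. I do the first part, then check.

Request:
move_arm:
  moves:
    - [1,-14,0,0]
    - [1,-14,0,0]
    - [-1,-14,-12,0]
    - [-4,-14,-22,0]
    - [-7,-14,-30,0]
    - [-10,-14,-38,0]
    - [-15,-14,-48,0]
    - [-21,-14,-57,0]
    - [-21,-14,-57,0]

```text
time_s: 30.5
position: [0.4369, -0.274, 0.0997]
tool_rot: [[-0.998, 0.062, 0.003], [0.062, 0.998, -0.002], [-0.003, -0.002, -1.0]]
ft_force: [0.3, -0.5, -0.3]
grip_width: 0.0316
```

```bash
python3 - <<'E'
from h import *
S=env.get_image("side");
cv2.imwrite("pics/ai.png",cv2.resize(S[60:165,230:335,::-1],(600,600),interpolation=cv2.INTER_CUBIC))
rows()
E
```

```text
t 30.55 pos [ 0.4363 -0.2738  0.1341] chest [-51.5  -5.7 134.1] w 0.0315 F [-0.3  0.2 -1.1]
tool y angle 86.43718895088892 spin to chest y 0.0
```

View pics/ai.png

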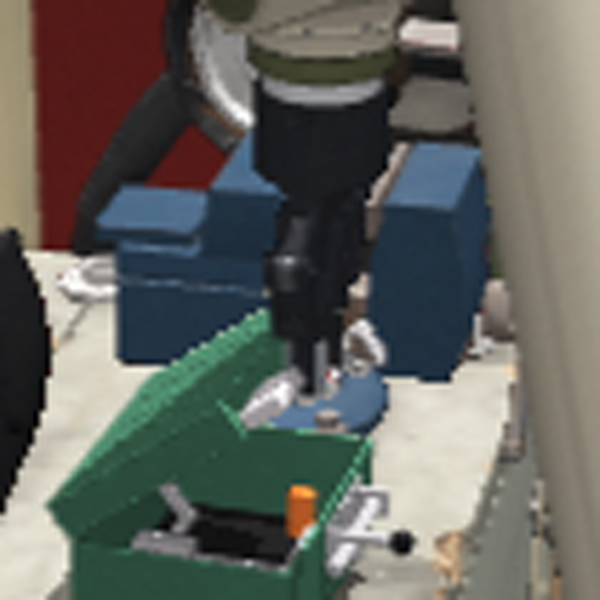

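The lid is past the catch at about 0.6 rad. Swinging on.

Request:
move_arm:
  moves:
    - [-7,0,-10,0]
    - [-15,0,-19,0]
    - [-25,0,-28,0]
    - [-36,0,-36,0]
    - [-47,0,-43,0]
    - [-59,0,-48,0]
    - [-69,0,-51,0]
    - [-78,0,-54,0]
    - [-84,0,-55,0]
    - [-84,0,-55,0]

```text
time_s: 31.55
position: [0.5194, -0.2785, 0.1515]
tool_rot: [[-0.998, 0.062, -0.001], [0.062, 0.998, 0.002], [0.002, 0.002, -1.0]]
ft_force: [5.6, -2.1, -21.5]
grip_width: 0.0317
```

```bash
python3 - <<'E'
from h import *
S=env.get_image("side");
cv2.imwrite("pics/aj.png",cv2.resize(S[60:165,230:335,::-1],(600,600),interpolation=cv2.INTER_CUBIC))
rows()
E
```

```text
t 31.6 pos [ 0.5193 -0.2784  0.1867] chest [ 31.6  -5.2 186.7] w 0.0315 F [  5.6  -2.7 -21.9]
tool y angle 86.41895010937003 spin to chest y -0.0
```

View pics/aj.png

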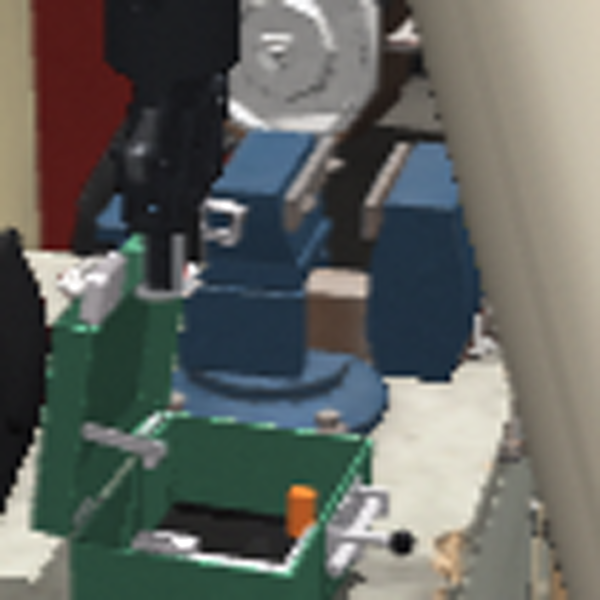

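The lid stands wide open (about 1.4 rad) and the interior is visible. I lower clear of the edge, back out, and put the small bearing back where it was.

Request:
move_arm:
  moves:
    - [0,0,8,0]
    - [10,0,16,0]
    - [55,0,16,0]
    - [100,0,16,0]
    - [125,40,16,0]
    - [125,85,30,0]
    - [125,125,60,0]
    - [125,141,105,0]
    - [125,141,150,0]
    - [125,141,172,0]
    - [125,141,180,0]
    - [125,141,181.5,0]
    - [125,141,181.5,0]

```text
time_s: 32.9
position: [0.4042, -0.1311, -0.0269]
tool_rot: [[-0.998, 0.063, 0.003], [0.063, 0.998, -0.002], [-0.003, -0.002, -1.0]]
ft_force: [0.0, -0.5, 0.1]
grip_width: 0.0318
```

```bash
python3 - <<'E'
from h import *
rows()
S=env.get_image("side");cv2.imwrite("pics/ak.png",cv2.resize(S[60:220,230:340,::-1],(412,600),interpolation=cv2.INTER_CUBIC))
E
```

```text
t 32.9 pos [ 0.4042 -0.1311  0.0081] chest [-92.4 134.7   8.1] w 0.0318 F [ 0.  -0.5  0.1]
tool y angle 86.38694590894904 spin to chest y -0.001
```

View pics/ak.png

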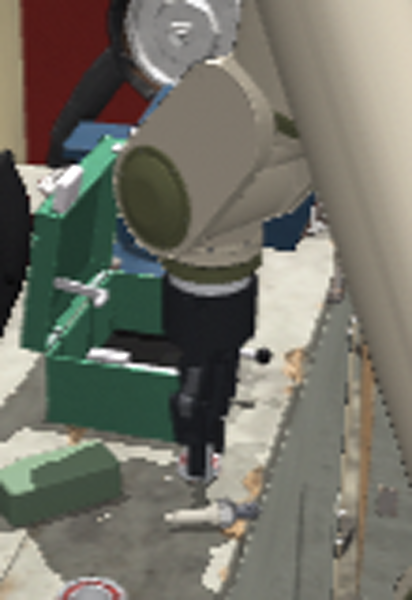

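Lid stays up. I lower 4 mm more, release with a modest opening (the plug is nearby), and rise.

Request:
move_arm:
  moves:
    - [0,0,3,0]
    - [0,0,4,0]
    - [0,0,4,0]

```text
time_s: 33.25
position: [0.4036, -0.1307, -0.0316]
tool_rot: [[-0.998, 0.063, 0.001], [0.063, 0.998, -0.001], [-0.001, -0.001, -1.0]]
ft_force: [-1.7, -1.2, 4.8]
grip_width: 0.0318
```

Request:
move_arm:
  moves:
    - [0,0,0,0]
    - [0,0,0,0]
    - [0,0,0,0]
    - [0,0,-20,0]
    - [0,0,-70,0]
    - [0,0,-100,0]
    - [0,0,-100,0]
  grip: 0.41

```text
time_s: 33.95
position: [0.4049, -0.1313, 0.0711]
tool_rot: [[-0.998, 0.063, 0.006], [0.062, 0.998, -0.004], [-0.006, -0.004, -1.0]]
ft_force: [0.3, -0.1, -0.9]
grip_width: 0.0506
```

```bash
python3 - <<'E'
from h import *
S=env.get_image("side");T=env.get_image("top")
cv2.imwrite("pics/al.png",cv2.resize(S[150:240,230:340,::-1],(733,600),interpolation=cv2.INTER_CUBIC))
for c in("side","top"):
  for r in env.silhouettes(c,"ball_bearing")[:4]:
    m=r["region"].astype(np.uint8);b=cv2.boundingRect(m);rc=(b[1]+(b[3]-1)/2,b[0]+(b[2]-1)/2);print(c,round(r["conf"],2),b,onz(c,rc,.0075).round(4))
b=np.array([.4445,.0765]);rows([b[0],b[1],.11],[b[0],b[1],.002])
E
```

```text
side 0.59 (277, 181, 12, 9) [ 0.4065 -0.1236  0.0075]
side 0.52 (228, 178, 34, 21) [ 0.5161 -0.0781  0.0075]
side 0.51 (245, 214, 19, 15) [0.4421 0.0795 0.0075]
side 0.3 (235, 95, 37, 59) [ 0.6167 -0.5369  0.0075]
top 0.75 (208, 199, 22, 21) [0.4447 0.0755 0.0075]
top 0.66 (135, 166, 16, 17) [0.5334 0.2623 0.0075]
t 34.15 pos [ 0.4026 -0.1299  0.1019] chest [-94.1 135.8 101.9] w 0.0502 F [-1.2  0.5  0.4]
[-28.8, 208.7, -8.0]
[-29.0, 208.6, 100.0]
tool y angle 86.39771954289859 spin to chest y -0.001
```

View pics/al.png

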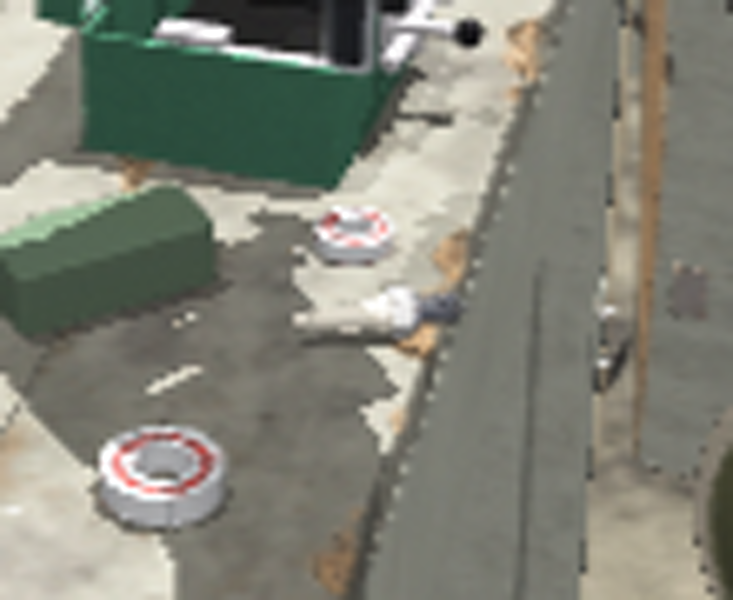

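The small bearing is back down, at (355,235) in the crop, and the plug and bar look untouched. Going for the large one at (160,470).

Request:
move_arm:
  moves:
    - [-6,45,-8,0]
    - [-12,95,-8,0]
    - [-20,140,-8,0]
    - [-26,185,-8,0]
    - [-29,208,10,0]
    - [-29,208,50,0]
    - [-29,208,80,0]
    - [-29,208,95,0]
    - [-29,208,100,0]
    - [-29,208,100,0]
  grip: 0.15

```text
time_s: 35.15
position: [0.4446, 0.0755, -0.0331]
tool_rot: [[-0.998, 0.063, -0.003], [0.063, 0.998, 0.0], [0.003, 0.0, -1.0]]
ft_force: [-0.3, 0.2, 0.4]
grip_width: 0.0728
```

Request:
move_arm:
  moves:
    - [0,0,0,0]
    - [0,0,0,0]
    - [0,0,0,0]
    - [0,0,0,0]
    - [0,0,0,0]
    - [0,0,0,0]
  grip: 1
  grip_force: 60

```text
time_s: 35.75
position: [0.4457, 0.0754, -0.0309]
tool_rot: [[-0.998, 0.063, 0.002], [0.063, 0.998, -0.0], [-0.002, -0.0, -1.0]]
ft_force: [-0.6, 0.2, 7.0]
grip_width: 0.048
```

Request:
move_arm:
  moves:
    - [0,0,-10,0]
    - [0,0,-25,0]
    - [0,0,-40,0]
    - [0,0,-40,0]

```text
time_s: 36.15
position: [0.4464, 0.0754, 0.0099]
tool_rot: [[-0.998, 0.063, 0.004], [0.063, 0.998, -0.0], [-0.004, -0.0, -1.0]]
ft_force: [0.4, 0.0, -1.3]
grip_width: 0.0484
```

```bash
python3 - <<'E'
from h import *
S=env.get_image("side")
cv2.imwrite("pics/am.png",cv2.resize(S[170:240,220:300,::-1],(686,600),interpolation=cv2.INTER_CUBIC))
rows(ch(-25,-25,175),ch(-25,-25,130),ch(-25,-25,10))
E
```

```text
t 36.2 pos [0.4458 0.0754 0.0439] chest [-63.7 343.4  43.9] w 0.0482 F [ 0.3  0.4 -2.6]
[-39.3, -368.4, -131.0]
[-39.2, -368.4, -86.0]
[-38.9, -368.4, 34.0]
tool y angle 86.39927998338239 spin to chest y -0.001
```

View pics/am.png

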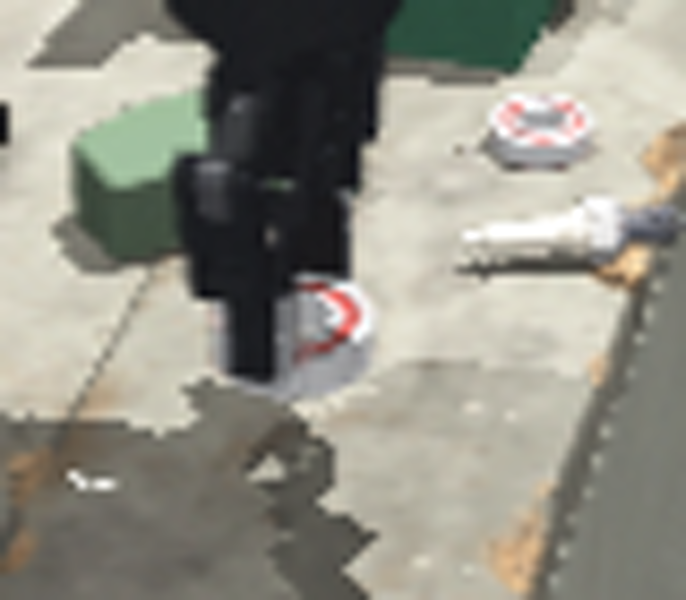

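The bearing is level and centred in the grip. Carrying it high over the chest to the free front-right of the floor.

Request:
move_arm:
  moves:
    - [0,0,-40,0]
    - [0,0,-80,0]
    - [0,-30,-106,0]
    - [-5,-70,-106,0]
    - [-10,-110,-106,0]
    - [-15,-150,-106,0]
    - [-20,-190,-106,0]
    - [-25,-230,-106,0]
    - [-30,-270,-106,0]
    - [-35,-310,-106,0]
    - [-38,-345,-106,0]
    - [-39,-362,-106,0]
    - [-39,-368,-106,0]
    - [-39,-368,-106,0]

```text
time_s: 37.6
position: [0.4608, -0.2937, 0.1133]
tool_rot: [[-0.998, 0.063, -0.001], [0.063, 0.998, 0.001], [0.001, 0.001, -1.0]]
ft_force: [-0.4, 0.2, -1.6]
grip_width: 0.048
```

```bash
python3 - <<'E'
from h import *
S=env.get_image("side")
cv2.imwrite("pics/an.png",cv2.resize(S[60:170,230:340,::-1],(600,600),interpolation=cv2.INTER_CUBIC))
rows(ch(-25,-25,70),ch(-25,-25,10))
E
```

```text
t 37.65 pos [ 0.4609 -0.293   0.1485] chest [-25.8 -23.4 148.5] w 0.0481 F [-0.   0.8 -2.8]
[-0.8, -1.7, 78.5]
[-0.9, -1.8, 138.5]
tool y angle 86.43294811393385 spin to chest y -0.0
```

View pics/an.png

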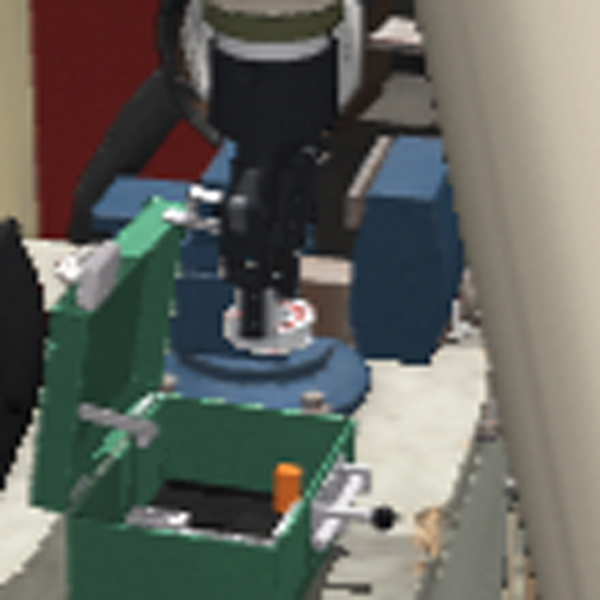

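Request:
move_arm:
  moves:
    - [0,-8,40,0]
    - [0,-8,80,0]
    - [0,-8,105,0]
    - [0,-8,120,0]
    - [0,-8,130,0]
    - [0,-8,135,0]
    - [0,-8,137,0]
    - [0,-8,137,0]

```text
time_s: 38.45
position: [0.4612, -0.3003, -0.0216]
tool_rot: [[-0.998, 0.061, 0.001], [0.061, 0.998, 0.001], [-0.001, 0.001, -1.0]]
ft_force: [0.4, 10.6, 7.2]
grip_width: 0.0483
```

```bash
python3 - <<'E'
from h import *
S=env.get_image("side")
cv2.imwrite("pics/ao.png",cv2.resize(S[60:170,230:340,::-1],(600,600),interpolation=cv2.INTER_CUBIC))
rows()
E
```

```text
t 38.5 pos [ 0.4612 -0.3002  0.0133] chest [-25.1 -30.5  13.3] w 0.048 F [ 0.4 11.1  6.8]
tool y angle 86.48194880085596 spin to chest y 0.001
```

View pics/ao.png

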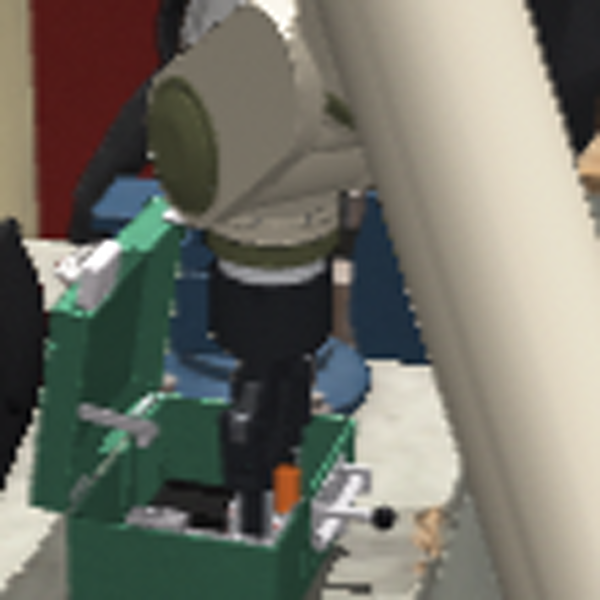

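Something on the -y side touches (Fy +11 N), probably the knuckle on the right wall's rim. I rise a little, shift +y, and lower again.

Request:
move_arm:
  moves:
    - [0,0,-12,0]
    - [0,5,-14,0]
    - [0,12,-14,0]
    - [0,12,-14,0]
    - [0,12,-6,0]
    - [0,12,0,0]
    - [0,12,0,0]

```text
time_s: 39.2
position: [0.4607, -0.2899, -0.0246]
tool_rot: [[-0.998, 0.063, -0.002], [0.063, 0.998, 0.002], [0.002, 0.002, -1.0]]
ft_force: [0.1, 0.7, -1.5]
grip_width: 0.0477
```

Request:
move_arm:
  moves:
    - [0,0,1,0]
    - [0,0,2,0]
    - [0,0,3,0]
    - [0,0,3,0]

```text
time_s: 39.6
position: [0.4613, -0.2903, -0.0262]
tool_rot: [[-0.998, 0.063, -0.0], [0.063, 0.998, 0.0], [0.0, 0.0, -1.0]]
ft_force: [1.4, 0.2, -1.6]
grip_width: 0.0482
```

Request:
move_arm:
  moves:
    - [0,0,1,0]
    - [0,0,2,0]
    - [0,0,2,0]

```text
time_s: 39.9
position: [0.4615, -0.2904, -0.0269]
tool_rot: [[-0.998, 0.063, 0.001], [0.063, 0.998, -0.001], [-0.001, -0.001, -1.0]]
ft_force: [-3.1, 2.5, 11.2]
grip_width: 0.048
```

The bearing is on the floor at the predicted height (11 N). I release with a small opening and rise straight up.

Request:
move_arm:
  moves:
    - [0,0,-1,0]
    - [0,0,-1,0]
    - [0,0,-1,0]
    - [0,0,-1,0]
    - [0,0,-8,0]
    - [0,0,-20,0]
    - [0,0,-50,0]
    - [0,0,-95,0]
    - [0,0,-130,0]
    - [40,0,-160,0]
    - [80,0,-160,0]
    - [80,0,-160,0]
  grip: 0.26

```text
time_s: 41.1
position: [0.3785, -0.2845, 0.1336]
tool_rot: [[-0.998, 0.065, 0.0], [0.065, 0.998, -0.001], [-0.0, -0.001, -1.0]]
ft_force: [-0.2, -0.8, 0.4]
grip_width: 0.0629
```

```bash
python3 - <<'E'
from h import *
rows()
S=env.get_image("side");T=env.get_image("top")
cv2.imwrite("pics/ap.png",cv2.resize(S[60:240,220:340,::-1],(400,600),interpolation=cv2.INTER_CUBIC))
cv2.imwrite("pics/aq.png",cv2.resize(T[110:260,190:440,::-1],(800,480),interpolation=cv2.INTER_CUBIC))
E
```

```text
t 41.1 pos [ 0.3785 -0.2845  0.1686] chest [-108.6  -19.9  168.6] w 0.0629 F [-0.2 -0.8  0.4]
tool y angle 86.29870832867174 spin to chest y -0.002
```

View pics/ap.png

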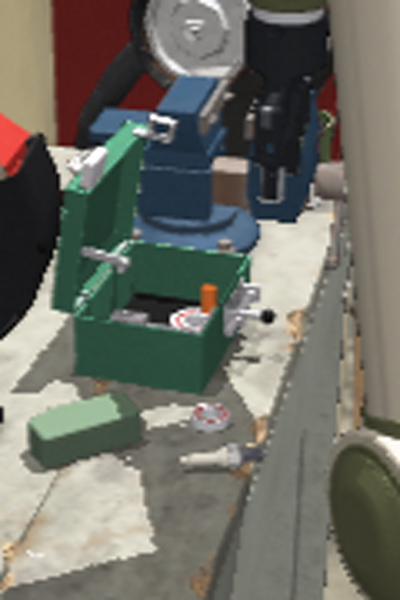

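View pics/aq.png

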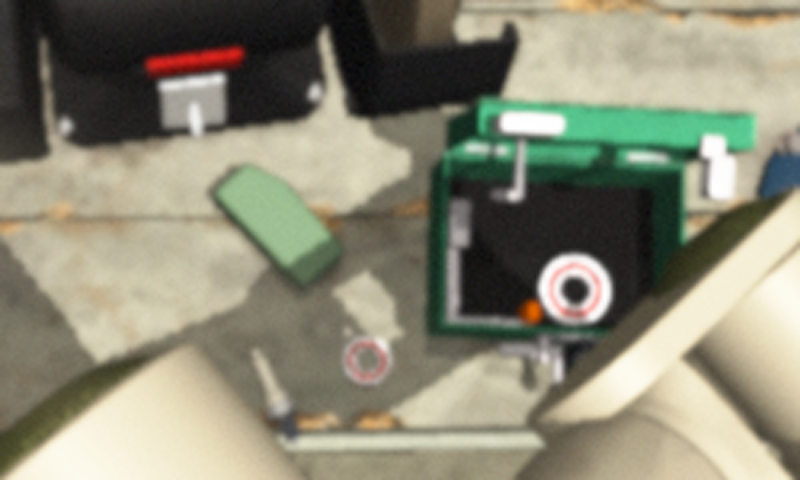

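```bash
python3 - <<'E'
from h import *
T=env.get_image("top")
for r in env.silhouettes("top","ball_bearing")[:4]:
    m=r["region"].astype(np.uint8);b=cv2.boundingRect(m);rc=(b[1]+(b[3]-1)/2,b[0]+(b[2]-1)/2);print(round(r["conf"],2),b,tochest(onz("top",rc,.0115)).round(1))
for n,p0 in [("pliers",(207.6,126.3)),("buff_compound",(183.6,280.4)),("plug_a",(235.5,276.2))]:
    for r in env.tip_of("top",n)[:1]: print(n,np.round(r["point"],1),p0)
cv2.imwrite("pics/ar.png",cv2.resize(T[150:225,320:410,::-1],(720,600),interpolation=cv2.INTER_CUBIC))
print(np.round(env.observe()['ft_force'],1))
E
```

```text
0.68 (358, 192, 22, 21) [-29.1 -22.6  11.5]
0.6 (136, 168, 15, 14) [ 10.1 533.1  11.5]
0.52 (297, 215, 15, 16) [-87.5 134.1  11.5]
pliers [207.9 126.7] (207.6, 126.3)
buff_compound [182.7 277.7] (183.6, 280.4)
plug_a [238.6 274.7] (235.5, 276.2)
[1.  0.1 0.7]
```

View pics/ar.png

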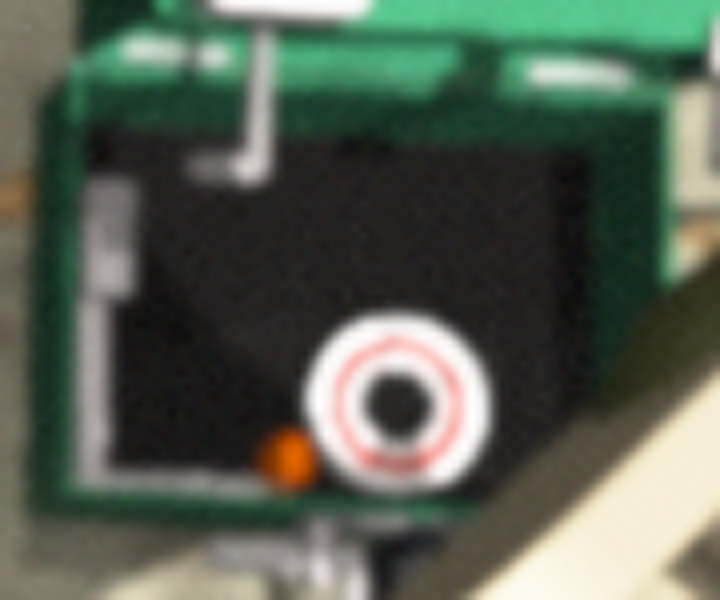

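The bearing is flat and round in view at chest (-29, -23) mm, the lid and bolt are open, the bystanders are where they were within about 3 px, and the arm is clear. Handing in.

```bash
python3 - <<'E'
from rig import env
print(env.close_job())
E
```

```text
the job is handed in; nothing more can be done
None
```

The 52 mm bearing is in the chest and I handed the job in at about 41 s; no verdict came back.

**What I did, in order**
- **Bolt:** drew it to its end stop.
- **Lid to the catch:** lifted it by the ledge to about 0.44 rad, where the catch held.
- **Catch tab:** pushed it to its end stop.
- **Lid open:** swung it to about 1.4 rad.
- **Bearing:** set it down on the chest floor, released it there, and backed the arm out.

**Last checks**
- **Bearing:** it looks flat, at about x = -29, y = -23 mm in the chest. Floor contact came at the predicted height.
- **Lid and bolt:** the lid is up and the bolt is drawn back.
- **Bystanders:** the detector put the pliers, bar and plug within about 3 px (7–8 mm) of their starting positions.
- **Arm:** it touches nothing.

**What went wrong or disagreed**
- **Fingertip height:** the fingertips sat 35 mm higher than the reported tool point, so the first push at the bolt missed. I measured the offset by touching the bench and corrected for it.
- **Tab out of reach:** bare fingers could not reach it, because the finger knuckles met the lid first. I held the small look-alike bearing as an extension, pushed the tab about 7 mm, then lowered the lid to about 0.2 rad to finish. I put that bearing back within a few millimetres of its place.
- **Catch travel:** I judged it from the stop force and the pictures, not from a joint reading.
- **Grip width:** the gripper read 48 mm on the 52 mm bearing. In the picture it sat centred and level, so I carried on.
- **Side contact:** on the first lowering the gripper touched something on the chest's right side with about 11 N sideways. I raised it, moved over and lowered again.

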